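Stow the tapered curing cups in their carrier

TASK

Pack away the orange curing cups: lower the blue floor plate over the four posts of the carrier until it lies flat on the base, then nest every orange cup that is there, mouth down, one over the other on the floor plate's cone, seating each squarely and gently with only a light push, neither dropped nor forced, so that they do not wedge and jam. Last, lower the cover plate with the red grip over the four posts until it rests level on the posts' shoulders. Do not disturb the other things on the bench.

Things in the scene. Friction and masses are not known exactly. Their poses are not given: they have to be found in the camera images.
- carrier: fixed: grey base slab 100 mm (x) by 230 mm (y), 12 mm thick, four upright posts at x = +-25, y = +-85 mm, each 16 mm in diameter up to a shoulder 176 mm above the bench, then a brass pin 8 mm in diameter with tapered tip up to 206 mm. Origin: centre of the slab's underside, on the bench; z up. Same after a half turn
- floor_plate: loose blue plate 84 (x) by 206 (y) by 8 mm, 380 g, 23 mm holes at x = +-25, y = +-85 that pass the posts (home: 12 mm above carrier's origin). In the middle a steel cone, 64 mm wide, tapering like a cup to 52 mm at 38 mm up, then a black grip 24 (x) by 30 (y) mm, 38 to 54 mm up. Heights from its origin: centre of underside, z up. First cup's mouth seats 11 mm (+-2) up
- cover_plate: loose bare-aluminium plate 84 (x) by 206 (y) by 8 mm, 340 g, 14 mm holes at x = +-25, y = +-85 that pass the pins only: it rests on the posts' shoulders, origin 176 mm above carrier's. Red grip in the middle, 24 (x) by 50 (y) mm, 8 to 30 mm above its origin: centre of the underside, z up. Same after a half turn
- cup_a: orange plastic cup, mouth down: 72 mm wide at the mouth, evenly tapered to 52 mm at a shoulder 50 mm up, then a round knob 38 mm wide, 16 mm high (66 mm in all); hollow, wall 5 mm, 130 g. Origin: centre of the mouth, z to the knob. Nests over another with its mouth 23 mm (+-2) above the lower one's; the tapers touch and grip there; a hard push or a drop wedges them. May be absent (None)
- cup_b: orange plastic cup, mouth down: 72 mm wide at the mouth, evenly tapered to 52 mm at a shoulder 50 mm up, then a round knob 38 mm wide, 16 mm high (66 mm in all); hollow, wall 5 mm, 130 g. Origin: centre of the mouth, z to the knob. Nests over another with its mouth 23 mm (+-2) above the lower one's; the tapers touch and grip there; a hard push or a drop wedges them. May be absent (None)
- cup_c: orange plastic cup, mouth down: 72 mm wide at the mouth, evenly tapered to 52 mm at a shoulder 50 mm up, then a round knob 38 mm wide, 16 mm high (66 mm in all); hollow, wall 5 mm, 130 g. Origin: centre of the mouth, z to the knob. Nests over another with its mouth 23 mm (+-2) above the lower one's; the tapers touch and grip there; a hard push or a drop wedges them. May be absent (None)
- cup_d: orange plastic cup, mouth down: 72 mm wide at the mouth, evenly tapered to 52 mm at a shoulder 50 mm up, then a round knob 38 mm wide, 16 mm high (66 mm in all); hollow, wall 5 mm, 130 g. Origin: centre of the mouth, z to the knob. Nests over another with its mouth 23 mm (+-2) above the lower one's; the tapers touch and grip there; a hard push or a drop wedges them. May be absent (None)
- weight: bystander: steel weight, 38 mm across, 36 mm high; origin at its underside; leave alone
- jar: bystander: amber jar, 56 mm across, 75 mm high; origin at its underside; leave alone
- beaker: bystander: white cup, 66 mm across, 85 mm high; origin at its underside; leave alone
Not all that is in view belongs to the job. What is shaped like the cup_d but turquoise is not meant. Several things have the shape of the cover_plate; the one meant has the colours described above.

How it is judged (in metres and radians):
On the way, in this order (a step that is already met when the one before it is completed fails the run):
1. the floor plate lies flat on the carrier's base, over the four posts (horizontal distance between floor_plate and carrier below 0.008 m and z of floor_plate in the frame of carrier between 0.007 and 0.016 m and angle between floor_plate's own z axis and vertical below 0.05 rad and angle between the y axis of floor_plate and the y axis of carrier, either way round below 0.15 rad), for 0.2 s.
2. every cup is nested squarely on the cone or on another cup (angle between each of cup_a, cup_b, cup_c, cup_d's own z axis and vertical below 0.09 rad and ((horizontal distance between cup_a and floor_plate below 0.006 m and z of cup_a in the frame of floor_plate between 0.0065 and 0.0155 m) or (horizontal distance between cup_a and cup_b below 0.006 m and z of cup_a in the frame of cup_b between 0.0185 and 0.0275 m) or (horizontal distance between cup_a and cup_c below 0.006 m and z of cup_a in the frame of cup_c between 0.0185 and 0.0275 m) or (horizontal distance between cup_a and cup_d below 0.006 m and z of cup_a in the frame of cup_d between 0.0185 and 0.0275 m)) and ((horizontal distance between cup_b and floor_plate below 0.006 m and z of cup_b in the frame of floor_plate between 0.0065 and 0.0155 m) or (horizontal distance between cup_b and cup_a below 0.006 m and z of cup_b in the frame of cup_a between 0.0185 and 0.0275 m) or (horizontal distance between cup_b and cup_c below 0.006 m and z of cup_b in the frame of cup_c between 0.0185 and 0.0275 m) or (horizontal distance between cup_b and cup_d below 0.006 m and z of cup_b in the frame of cup_d between 0.0185 and 0.0275 m)) and ((horizontal distance between cup_c and floor_plate below 0.006 m and z of cup_c in the frame of floor_plate between 0.0065 and 0.0155 m) or (horizontal distance between cup_c and cup_a below 0.006 m and z of cup_c in the frame of cup_a between 0.0185 and 0.0275 m) or (horizontal distance between cup_c and cup_b below 0.006 m and z of cup_c in the frame of cup_b between 0.0185 and 0.0275 m) or (horizontal distance between cup_c and cup_d below 0.006 m and z of cup_c in the frame of cup_d between 0.0185 and 0.0275 m)) and ((horizontal distance between cup_d and floor_plate below 0.006 m and z of cup_d in the frame of floor_plate between 0.0065 and 0.0155 m) or (horizontal distance between cup_d and cup_a below 0.006 m and z of cup_d in the frame of cup_a between 0.0185 and 0.0275 m) or (horizontal distance between cup_d and cup_b below 0.006 m and z of cup_d in the frame of cup_b between 0.0185 and 0.0275 m) or (horizontal distance between cup_d and cup_c below 0.006 m and z of cup_d in the frame of cup_c between 0.0185 and 0.0275 m))), for 0.2 s.
3. the cover plate rests level on the four shoulders (horizontal distance between cover_plate and carrier below 0.008 m and z of cover_plate in the frame of carrier between 0.171 and 0.18 m and angle between cover_plate's own z axis and vertical below 0.05 rad and angle between the y axis of cover_plate and the y axis of carrier, either way round below 0.15 rad), for 0.2 s.
At the end, for the whole second after the job is handed in: Floor plate on the base, cover on the shoulders (8 mm, 0.05 rad); each cup within 6 mm of the axis of what is below it, mouth 18.5 to 27.5 mm above the lower cup's mouth (first: 6.5 to 15.5 mm above the floor plate's underside), tilt under 0.09 rad; all at rest (all of step 1 and all of step 2 and all of step 3 and linear speed of each of cup_a, cup_b, cup_c, cup_d, floor_plate, cover_plate below 0.02 m/s); the robot touches nothing.
It fails at once if a cup is wedged: its taper bears with over 90 N on the one below it or the cone (a drop of 10 mm or a push well over 20 N) (contact force between cup_a and cup_b above 90 N or contact force between any of cup_a, cup_b and cup_c above 90 N or contact force between any of cup_a, cup_b, cup_c and cup_d above 90 N or contact force between any of cup_a, cup_b, cup_c, cup_d and floor_plate above 90 N).
It fails at once if a bystander is moved more than 60 mm (distance of any of weight, jar, beaker from where it was at the start of the episode above 0.06 m).
Of cup_a, cup_b, cup_c, cup_d only 2 to 4 are there at a start; the rules pass over those that are not, and their reading is None.
At some moment in a run one of floor_plate, cover_plate may be knocked a few centimetres aside while the robot is not near it.
It also fails if it takes over 210 s, if anything falls off the work surface, if the arm or the gripper's body presses on something with over 40 N, if the wrist force passes 120 N, or if a joint passes its speed limit or range.

ROBOT

A 6-joint arm with a two-finger parallel gripper is mounted at the origin on the work surface. World frame = base frame: x ahead of the robot, y to its left, z up, the work surface at z = 0. Lengths are in mm, angles in rad, forces in N, time in s.
With the tool pointing down it reaches from about 325 to 925 mm from the base axis. Payload 3.1 kg.
Tool frame: the origin (TCP) lies midway between the tips of the shut fingers; the grasp point (between the pads) lies 19 mm behind it; y points along the fingers, x is the direction in which the jaws open and shut, and the axes are right-handed (so a half turn about y gives the same grasp; the last joint's range is limited). The gripper opens to 85 mm and grips with 20 to 120 N. Pads are 22 mm wide; open, the fingers measure 114 mm over their backs; the gripper's body (76 mm by 85 mm) begins 54 mm behind the grasp point. The pads swing forward as they close: fully open they stand 13 mm farther back than shut.
Start: joints at [-1.42, 0.217, 1.613, -0, 1.311, -0.112], TCP at [162.387, -603.548, 231.3] pointing down, gripper open.
Joint ranges: [-2.75, 2.75], [-0.78, 2.1], [0.31, 2.55], [-1.13, 4.27], [0.13, 2.63], [-2.58, 2.58]. Speed limits (rad/s): [2.79, 2.79, 3.14, 3.14, 3.14, 3.14].

INTERFACE

Orientations are given as a unit quaternion [x, y, z, w].
In Python, from plant import ctrl gives the robot as it stands. The module is installed in compiled form; this text tells all that it offers.
- The arm moves only by the tool apply_moves, never from a script. Its argument "steps" is a list of rows, each a list of 2 entries, a list of its own where there are three numbers: the shift along the tool's x, y, z in m, then the turn about the tool's y in degrees. A call has 1 to 12 rows; each row is the pose to reach, as a shift and turn from the pose measured when the call began, along the tool's axes at that moment; what a row does not reach only later rows make up. A row lasts 1/8 s, in which the tool goes at most 62.5 mm and 10.7 degrees, less where a joint would pass 70% of its speed; a pose out of reach is approached as far as the arm can. A call with a gripper value outside its range is refused whole. "fingers" is the opening, from 0 (shut) to 1 (fully open), set as the call begins (left out, the last holds). The fingers move at their own pace and stop on an object; the grip force is fixed at half the most. Time passes only in rows, so rows that repeat a pose let the fingers close. It gives the time, the measured TCP pose, the force and the opening at its end, in the units of the state.
- ctrl.observe(): the state, without advancing time (a new reading comes with each control period).
- ctrl.camera(name): name is "side" or "top" or "wrist"; returns the picture (480x640x3 uint8, red, green, blue); there is no depth.
- ctrl.camera_params(name): a dict with "K" (3x3 intrinsics, pixels), "k1" (the pictures are not rectified: a ray, as slopes to the right and down, at radius r is drawn at 1 + k1 r^2 times it, then the intrinsics apply), "R" (3x3) and "t" (3): a world point X has camera coordinates R X + t; the wrist camera has in their place "mount" (4x4, takes a point from camera to tool coordinates, whose origin is the TCP and whose axes are the tool frame's). Camera axes: x right, y down, z forward; pixel columns grow to the right and rows downward; lengths in mm; the calibration is good to about 2 mm. A picture is of the moment at which its call begins: read the wrist's pose just before it. camera_params takes no time and is no camera call.
- ctrl.sign_off(): hands the job in, once; it reports no verdict.
The state is a dict: "time_s": time; "joint_pos": joint angles; "joint_vel": joint speeds; "joint_torque": joint torques, N m; "ee_pos": TCP position; "orientation": TCP orientation; "contact_force": force on the tool from outside, world axes, zero at the start; "ft_torque": the same for the moment, N m; "grip_width": finger opening in mm.
Only numpy, scipy, OpenCV 4.12 (cv2) and the standard library are available. Lean on these libraries where they do the work, as an engineer would, in place of code of your own. Each camera call takes 0.05 s, during which the arm holds its last target. There are 200 camera calls.

## Working session

There is one attempt and no reset: what is moved stays moved. The work goes in short steps, Python scripts to look and compute and a tool call to move; the robot and the scene stay as the last step left them, time stands still between calls to the robot, and variables do not carry over. Pictures are saved under pics/ and viewed, about 12 in all and at most 16, crops included, and the job is handed in when it is done.

Besides the shell and the picture viewer there is one more tool, called after ">>>" as name([rows], argument=value, ...), one row to a line, values as JSON. apply_moves: Moves the arm, as the interface text tells. Its arguments: {"type":"object","properties":{"steps":{"type":"array","items":{"type":"array"}},"fingers":{"type":"number"}},"required":["steps"]}

```bash
mkdir -p pics; python3 - <<'E'
from plant import ctrl
import cv2,numpy as np
print(ctrl.observe())
for n in("side","top","wrist"):
    p=ctrl.camera_params(n); print(n,{k:np.round(v,3).tolist() for k,v in p.items() if not isinstance(v,str)})
    cv2.imwrite(f"pics/{n}0.png",ctrl.camera(n)[:,:,::-1])
E
```

```text
{'time_s': 0.0, 'joint_pos': array([-1.42020503e+00,  2.17758054e-01,  1.61496583e+00,  2.19406365e-05,
        1.31128162e+00, -1.12211867e-01]), 'joint_vel': array([6.85342484e-04, 1.62701468e-04, 8.54878587e-05, 1.44533087e-03,
       8.09737536e-04, 7.51848455e-05]), 'joint_torque': array([-1.04691106e-03, -3.96853387e+01, -3.03851902e+01, -1.90767328e-04,
        9.76081181e-03, -1.94759600e-06]), 'ee_pos': array([ 162.26356411, -602.71318741,  229.94929582]), 'orientation': array([-0.56060295,  0.43078848, -0.42956952,  0.5617968 ]), 'contact_force': array([ 0.07799058, -0.10481332,  0.86259822]), 'ft_torque': array([ 0.03207322,  0.02154648, -0.02243722]), 'grip_width': 85.32278876650982}
side {'K': [[592.665, 0.0, 316.613], [0.0, 592.665, 229.481], [0.0, 0.0, 1.0]], 'k1': -0.157, 'R': [[-0.835, -0.549, -0.016], [-0.282, 0.453, -0.846], [0.472, -0.702, -0.533]], 't': [419.771, 174.767, 1042.511]}
top {'K': [[444.942, 0.0, 326.1], [0.0, 444.942, 240.694], [0.0, 0.0, 1.0]], 'k1': 0.0, 'R': [[-0.029, -1.0, 0.009], [-0.998, 0.028, -0.059], [0.059, -0.011, -0.998]], 't': [7.585, 491.597, 997.53]}
wrist {'K': [[371.108, 0.0, 318.267], [0.0, 371.108, 234.233], [0.0, 0.0, 1.0]], 'k1': -0.033, 'mount': [[1.0, 0.001, -0.001, 0.413], [0.001, -0.287, 0.958, -143.089], [0.0, -0.958, -0.287, 71.912], [0.0, 0.0, 0.0, 1.0]]}
```

View pics/top0.png

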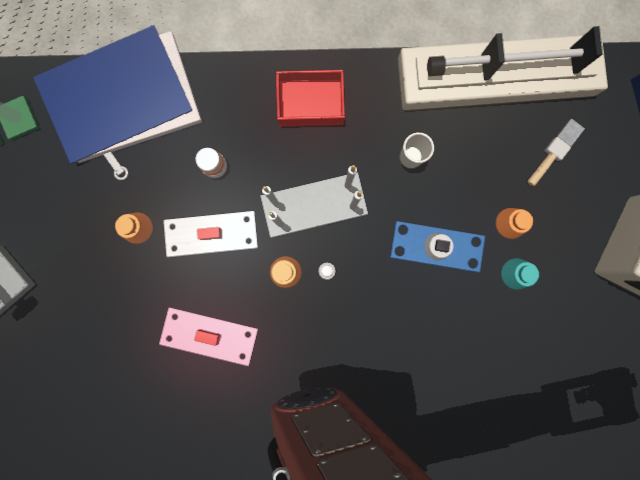

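View pics/side0.png

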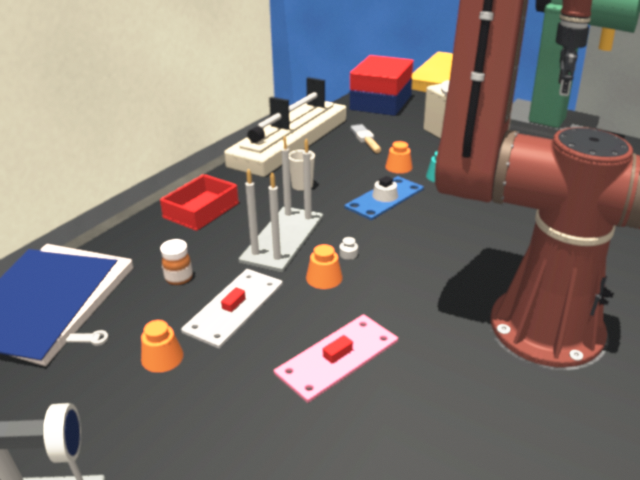

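The top view shows the carrier at (314,205), the blue floor plate at (438,246), the white/aluminium cover with red grip at (210,233) and a pink decoy at (208,337). Orange cups are at (134,228), (285,272) and (515,223), and the turquoise one is at (520,273). The side view agrees.

```bash
cat > h.py <<'E'
from plant import ctrl
import cv2,numpy as np
from scipy.spatial.transform import Rotation as Ro
def grab(n):
    s=ctrl.observe(); im=ctrl.camera(n); p=ctrl.camera_params(n)
    if n=="wrist":
        T=np.eye(4); T[:3,:3]=Ro.from_quat(s["orientation"]).as_matrix(); T[:3,3]=s["ee_pos"]
        M=T@np.array(p["mount"]); R=M[:3,:3].T; t=-R@M[:3,3]
    else: R,t=np.array(p["R"]),np.array(p["t"])
    return im,dict(K=np.array(p["K"]),D=np.array([p["k1"],0,0,0,0.]),R=R,t=t),s
def rays(c,uv):
    n=cv2.undistortPoints(np.float64(uv).reshape(-1,1,2),c["K"],c["D"])[:,0]
    d=np.c_[n,np.ones(len(n))]@c["R"]; return -c["R"].T@c["t"],d
def onz(c,uv,z):
    o,d=rays(c,uv); return o+d*((z-o[2])/d[:,2])[:,None]
def proj(c,X):
    return cv2.projectPoints(np.float64(X).reshape(-1,1,3),cv2.Rodrigues(c["R"])[0],c["t"],c["K"],c["D"])[0][:,0]
def hsv(im): return cv2.cvtColor(im,cv2.COLOR_RGB2HSV)
def blobs(im,lo,hi,amin=30):
    m=cv2.inRange(hsv(im),np.array(lo),np.array(hi))
    cs=cv2.findContours(m,cv2.RETR_EXTERNAL,cv2.CHAIN_APPROX_NONE)[0]
    return sorted([c for c in cs if cv2.contourArea(c)>amin],key=cv2.contourArea,reverse=True)
def cen(c):
    m=cv2.moments(c); return np.array([m["m10"],m["m01"]])/m["m00"]
def tool(s=None):
    s=s or ctrl.observe(); return Ro.from_quat(s["orientation"]).as_matrix(),s["ee_pos"]
def go(X,Y,yaw=None):
    """shift (m) in tool axes to horizontal target; yaw= wanted world angle of tool x axis (deg, mod 180)"""
    R,p=tool(); d=np.array([X-p[0],Y-p[1],0])
    a=np.degrees(np.arctan2(R[1,0],R[0,0])); print("t",round(ctrl.observe()["time_s"],2),"tcp",p.round(1),"xaxis deg",a.round(2),"shift",(R.T@d/1000).round(4),"|d|",np.hypot(*d[:2]).round(1))
    if yaw is not None: print("world turn",round((yaw-a+90)%180-90,2),"(tool y down => turn = minus)")
E
python3 - <<'E'
from h import *
R,p=tool(); print(R.round(3))
im,c,s=grab("top")
def show(n,bs,z,f=cen):
    for b in bs: print(n,cv2.contourArea(b),f(b).round(1),onz(c,[f(b)],z)[0].round(1))
show("orange",blobs(im,(5,120,90),(18,255,255),100),40)
show("red",blobs(im,(0,150,90),(5,255,255),50),30)
for n,bs,z in(("blue",blobs(im,(100,100,60),(115,255,255),500),8),("pale",blobs(im,(0,0,150),(180,60,255),500),8)):
    for b in bs:
        r=cv2.minAreaRect(b); q=onz(c,cv2.boxPoints(r),z)
        e=q[1]-q[0],q[2]-q[1]; l=max(e,key=np.linalg.norm)
        print(n,np.array(r[0]).round(1),q.mean(0).round(1),[np.linalg.norm(k).round(1) for k in e],"long deg",np.degrees(np.arctan2(l[1],l[0])).round(1), hsv(im)[int(r[0][1])+12,int(r[0][0])])
bs=blobs(im,(8,80,60),(25,255,255),3)
show("brass",[b for b in bs if cv2.contourArea(b)<60],200)
E
```

```text
[[ 0.26  -0.     0.966]
 [-0.966  0.002  0.26 ]
 [-0.002 -1.     0.   ]]
orange 860.0 [133.8 227. ] [532.5 418.3  40. ]
orange 855.5 [513.5 222.3] [ 519.6 -425.1   40. ]
orange 726.0 [285.1 271.6] [424.4  86.3  40. ]
red 3481.5 [310.2  97.7] [818.4  20.7  30. ]
blue [111.8  93.8] [848.6 481.2   8. ] [np.float64(305.8), np.float64(226.9)] long deg -67.1 [113 121 137]
blue [437.4 246.3] [ 472.  -261.2    8. ] [np.float64(85.9), np.float64(210.0)] long deg -101.1 [ 10  13 115]
pale [319.5  76.5] [878.7  -6.9   8. ] [np.float64(364.3), np.float64(1510.0)] long deg -91.3 [  1 152 237]
pale [312.8 201.1] [584.4  21.4   8. ] [np.float64(231.7), np.float64(116.0)] long deg -77.4 [ 30   5 202]
pale [208.5 336. ] [284.4 264.9   8. ] [np.float64(84.7), np.float64(206.4)] long deg -105.6 [171  53 246]
pale [210.  233.5] [516.1 258.3   8. ] [np.float64(209.7), np.float64(86.2)] long deg -85.8 [ 45   4 254]
pale [532.7  73.1] [ 872.7 -503.4    8. ] [np.float64(198.9), np.float64(27.1)] long deg -86.9 [ 19  33 232]
pale [418. 147.] [ 703.9 -226.     8. ] [np.float64(69.9), np.float64(70.7)] long deg 177.6 [ 25  13 250]
pale [565.5 138.7] [ 714.5 -571.1    8. ] [np.float64(93.5), np.float64(41.7)] long deg -39.3 [ 16  13 217]
pale [  5.8 275.3] [434.1 720.6   8. ] [np.float64(44.6), np.float64(95.2)] long deg -139.8 [ 30   6 176]
brass 13.0 [352.7 167.6] [616.5 -58.2 200. ]
brass 9.0 [264.9 188.3] [582.  107.1 200. ]
brass 7.0 [359. 193.] [568.3 -68.4 200. ]
brass 5.0 [271.5 214.5] [532.4  95.8 200. ]
```

```bash
python3 - <<'E'
import cv2
a=cv2.imread("pics/top0.png")[150:245,250:375]; b=cv2.imread("pics/side0.png")[135:275,230:340]
cv2.imwrite("pics/c0.png",cv2.hconcat([cv2.resize(a,(500,380),interpolation=2),cv2.resize(b,(299,380),interpolation=2)]))
E
```

```text
(no output)
```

View pics/c0.png

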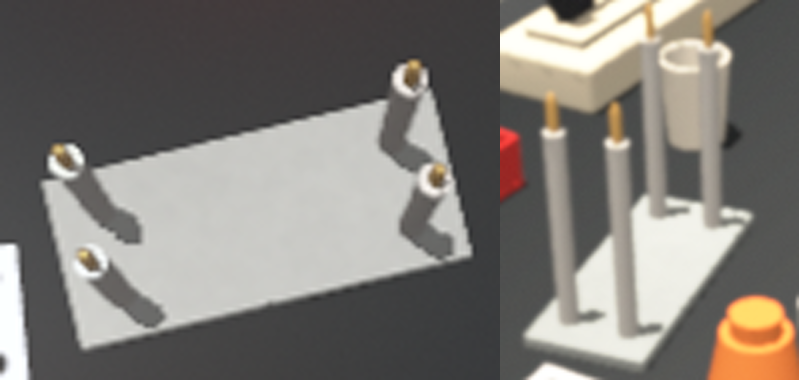

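Carrier: four pins centred at (574.8,19.1), spacing 169×49 mm (170×50 expected), y axis at about −77.9°. Floor plate: (472,−261), size matches. Next I approach it.

```bash
python3 -c "
from h import *
go(472,-261,-101)"
```

```text
t 0.2 tcp [ 162.3 -603.   230.4] xaxis deg -74.94 shift [-0.2498  0.0005  0.3879] |d| 461.4
world turn -26.06 (tool y down => turn = minus)
```

>>> apply_moves([
  [[-0.03, 0, 0.045], 3],
  [[-0.06, 0, 0.09], 6],
  [[-0.09, 0, 0.14], 10],
  [[-0.12, 0, 0.187], 14],
  [[-0.15, 0, 0.233], 18],
  [[-0.18, 0, 0.28], 22],
  [[-0.21, 0.01, 0.326], 26],
  [[-0.24, 0.03, 0.372], 26],
  [[-0.25, 0.05, 0.388], 26],
  [[-0.25, 0.07, 0.388], 26],
  [[-0.25, 0.07, 0.388], 26],
], fingers=1)

```text
time_s: 1.58
ee_pos: [470.7, -259.2, 158.7]
orientation: [-0.45, 0.547, -0.543, 0.45]
contact_force: [0.4, 0.1, -0.8]
grip_width: 85.4
```

```bash
python3 - <<'E'
from h import *
im,c,s=grab("wrist"); cv2.imwrite("pics/w1.png",im[:,:,::-1])
for b in blobs(im,(100,90,40),(118,255,255),3000):
    r=cv2.minAreaRect(b); q=onz(c,cv2.boxPoints(r),8); e=q[1]-q[0],q[2]-q[1]; l=max(e,key=np.linalg.norm)
    print(q.mean(0).round(1),[np.linalg.norm(k).round(1) for k in e],np.degrees(np.arctan2(l[1],l[0])).round(1))
E
```

```text
[ 472.1 -263.     8. ] [np.float64(205.8), np.float64(85.7)] -100.8
```

View pics/w1.png

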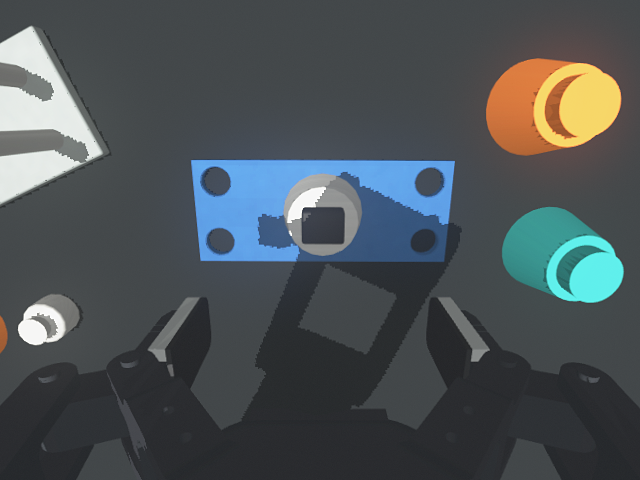

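The wrist view shows the floor plate square to the jaws: cone at (323,215), black grip top at about (323,225). I check it against the holes.

```bash
python3 - <<'E'
from h import *
im=cv2.imread("pics/w1.png")[:,:,::-1].copy(); s=ctrl.observe(); _,c,_=grab("wrist")
m=cv2.inRange(hsv(im),np.array((100,90,40)),np.array((118,255,255)))
cs,hi=cv2.findContours(m,cv2.RETR_CCOMP,cv2.CHAIN_APPROX_NONE)
P=[]
for b,h in zip(cs,hi[0]):
    if h[3]>=0 and 300<cv2.contourArea(b)<1500:
        q=onz(c,[cen(b)],8)[0]; P.append(q); print(cen(b).round(1),cv2.contourArea(b),q.round(1))
print(np.mean(P,0))
print("grip top",onz(c,[(302,208),(344,208),(344,243),(302,243)],54).round(1).tolist())
go(472,-263,-101)
E
```

```text
[422.7 240.4] 445.5 [ 433.2 -342.     8. ]
[221.3 239.6] 464.5 [ 465.5 -176.7    8. ]
[428. 181.] 558.0 [ 482.  -351.7    8. ]
[216.9 180.4] 562.0 [ 514.3 -186.3    8. ]
[ 473.74838905 -264.16538673    8.        ]
grip top [[489.1, -252.6, 54.0], [483.7, -281.0, 54.0], [458.8, -276.7, 54.0], [464.4, -247.5, 54.0]]
t 1.68 tcp [ 472.  -260.9  161.2] xaxis deg -100.96 shift [ 0.0021 -0.      0.0004] |d| 2.1
world turn -0.04 (tool y down => turn = minus)
```

>>> apply_moves([
  [[0.003, 0.03, 0.0024], 0],
  [[0.003, 0.07, 0.0024], 0],
  [[0.003, 0.1, 0.0024], 0],
  [[0.003, 0.112, 0.0024], 0],
  [[0.003, 0.119, 0.0024], 0],
  [[0.003, 0.119, 0.0024], 0],
  [[0.003, 0.119, 0.0024], 0],
])

```text
time_s: 2.55
ee_pos: [474.8, -264.9, 43.5]
orientation: [0.449, -0.545, 0.546, -0.45]
contact_force: [0.1, -0.9, -0.7]
grip_width: 85.0
```

>>> apply_moves([
  [[0, 0, 0], 0],
  [[0, 0, 0], 0],
  [[0, 0, 0], 0],
  [[0, 0, 0], 0],
  [[0, 0, 0], 0],
  [[0, 0, 0], 0],
  [[0, 0, 0], 0],
  [[0, 0, 0], 0],
], fingers=0)

```text
time_s: 3.55
ee_pos: [475.3, -264.8, 44.2]
orientation: [0.449, -0.545, 0.546, -0.451]
contact_force: [-0.3, 1.7, 5.5]
grip_width: 27.6
```

>>> apply_moves([
  [[0, -0.003, 0], 0],
  [[0, -0.01, 0], 0],
  [[0, -0.01, 0], 0],
])

```text
time_s: 3.92
ee_pos: [475.3, -265.0, 54.3]
orientation: [0.449, -0.545, 0.546, -0.451]
contact_force: [0.5, 0.4, -3.3]
grip_width: 28.2
```

```bash
python3 -c "
from h import *
s=ctrl.observe();print(s['contact_force'],s['grip_width'])
go(574.8,19.1,-77.9)
im,c,s=grab('wrist');cv2.imwrite('pics/w2.png',im[:,:,::-1])"
```

```text
[ 0.46252093  0.39844601 -3.29007996] 28.21770072385085
t 3.92 tcp [ 475.3 -265.    54.3] xaxis deg -100.97 shift [-2.979e-01  2.000e-04  4.370e-02] |d| 301.1
world turn 23.07 (tool y down => turn = minus)
```

View pics/w2.png

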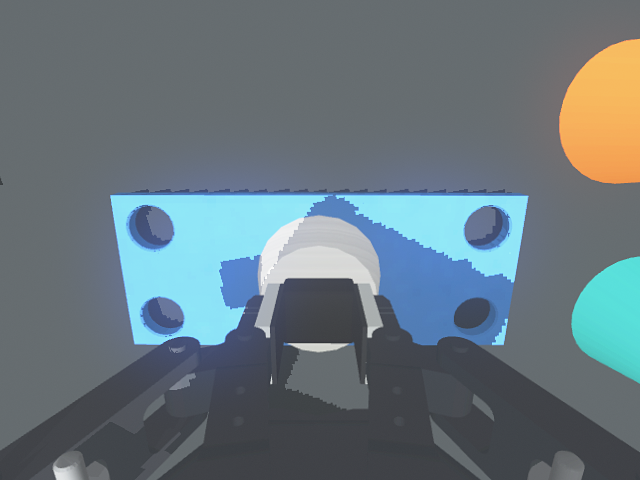

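The plate is held level. Lift, turn, and stop short of the carrier to measure the pins with the wrist camera.

>>> apply_moves([
  [[0, -0.05, 0], 0],
  [[0, -0.1, 0], 0],
  [[0, -0.15, 0], 0],
  [[0, -0.19, 0], 0],
  [[-0.03, -0.221, -0.005], -4],
  [[-0.075, -0.221, -0.013], -8],
  [[-0.12, -0.221, -0.02], -12],
  [[-0.165, -0.221, -0.028], -16],
  [[-0.21, -0.221, -0.035], -20],
  [[-0.245, -0.221, -0.041], -23],
  [[-0.26, -0.221, -0.044], -23],
  [[-0.26, -0.221, -0.044], -23],
])

```text
time_s: 5.48
ee_pos: [480.5, -1.0, 274.7]
orientation: [-0.55, 0.444, -0.445, 0.55]
contact_force: [-0.2, -0.2, -2.9]
grip_width: 28.3
```

>>> apply_moves([
  [[0, 0, 0], 0],
  [[0, 0, 0], 0],
])

```text
time_s: 5.72
ee_pos: [480.6, -2.1, 274.6]
orientation: [-0.549, 0.444, -0.446, 0.55]
contact_force: [-0.3, 0.3, -3.3]
grip_width: 28.2
```

```bash
python3 -c "
from h import *
go(574.8,19.1,-77.9)
im,c,s=grab('wrist');cv2.imwrite('pics/w3.png',im[:,:,::-1])"
```

```text
t 5.72 tcp [480.6  -2.1 274.6] xaxis deg -78.01 shift [-0.0011  0.0001  0.0966] |d| 96.6
world turn 0.11 (tool y down => turn = minus)
```

View pics/w3.png

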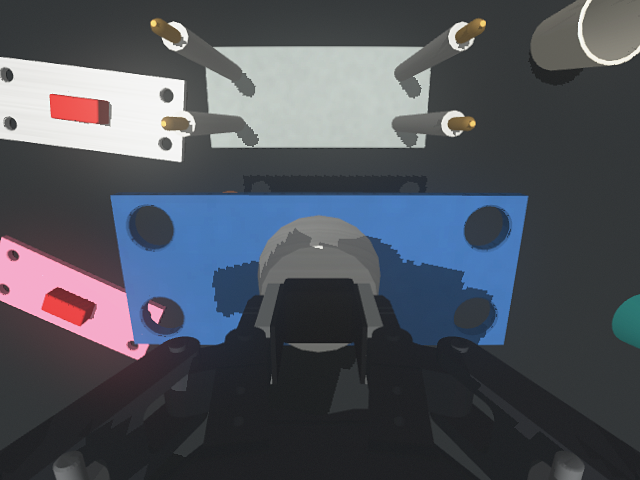

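The wrist view shows pin tips at about (155,22), (483,22), (165,124), (472,124), and the plate's holes at (151,227), (487,227), (163,315), (474,315). I cast both.

```bash
python3 - <<'E'
from h import *
im,c,s=grab("wrist"); R,p=tool(s)
a=p[2]-44.2+8
def rep(n,P):
    P=np.array(P); x=P.mean(0); print(n,x.round(1)); 
    P=P[np.argsort((P-p)@R[:,0])]; L,Q=P[:2],P[2:]; d=Q.mean(0)-L.mean(0)
    print("  long",np.linalg.norm(d).round(1),"ang",np.degrees(np.arctan2(d[1],d[0])).round(2),"in tool (x,y,z)",(R.T@(x-p)).round(1)); return x
H=im.copy()
m=cv2.inRange(hsv(im),np.array((100,90,60)),np.array((118,255,255)))
cs,hi=cv2.findContours(m,cv2.RETR_CCOMP,cv2.CHAIN_APPROX_NONE)
for b,h in zip(cs,hi[0]):
    if h[3]>=0 and cv2.contourArea(b)>900: print(cv2.contourArea(b),cv2.minEnclosingCircle(b))
rep("holes(eye)",onz(c,[(151,227),(487,227),(163,315),(474,315)],a))
bs=[b for b in blobs(im[:160],(10,100,60),(28,255,255),20)]
tips=[]
for b in bs:
    q=b[:,0].astype(float); f=q[np.argsort(abs(q[:,0]-318))[-6:]].mean(0); print(cen(b).round(1),f.round(1)); tips.append(f)
rep("tips206",onz(c,tips,205)); rep("brassmid",onz(c,[cen(b) for b in bs],192))
E
```

```text
1169.0 ((162.5, 314.0), 22.38871192932129)
1193.0 ((482.5, 225.0), 22.74323081970215)
1213.5 ((154.5, 224.5), 22.902063369750977)
holes(eye) [478.   -3.2 238.5]
  long 169.4 ang -78.0 in tool (x,y,z) [ 0.6 36.2 -2.8]
[470.6  30.2] [485.   23.5]
[163.6  29. ] [150.5  23.5]
[461.7 123.3] [474.7 123.5]
[164.1 122.2] [162.  122.5]
tips206 [576.1  18.  205. ]
  long 173.6 ang -78.07 in tool (x,y,z) [ 0.2 69.8 97.5]
brassmid [575.8  19.8 192. ]
  long 172.3 ang -78.2 in tool (x,y,z) [-1.6 82.8 97.5]
```

>>> apply_moves([
  [[0, 0, 0.04], 0],
  [[0, 0, 0.08], 0],
  [[-0.0005, 0, 0.099], 0],
  [[-0.0005, 0, 0.099], 0],
  [[-0.0005, 0.02, 0.099], 0],
  [[-0.0005, 0.04, 0.099], 0],
  [[-0.0005, 0.04, 0.099], 0],
  [[-0.0005, 0.04, 0.099], 0],
])

```text
time_s: 6.82
ee_pos: [577.0, 19.1, 234.5]
orientation: [-0.55, 0.444, -0.446, 0.55]
contact_force: [0.1, 0.4, -2.7]
grip_width: 28.0
```

```bash
python3 -c "
from h import *
go(575.5,19,-78)
im,c,s=grab('wrist');cv2.imwrite('pics/w4.png',im[:,:,::-1])"
```

```text
t 6.83 tcp [577.   19.1 234.5] xaxis deg -78.0 shift [-0.0002 -0.     -0.0015] |d| 1.5
world turn -0.0 (tool y down => turn = minus)
```

View pics/w4.png

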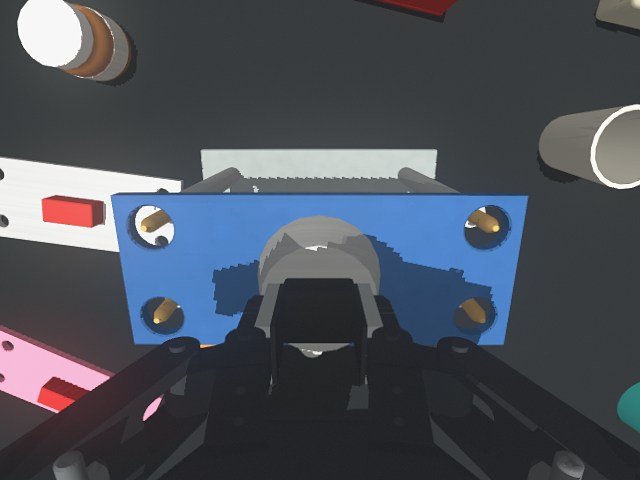

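All four pins are inside the holes; the offset is about 1 mm. Small correction, then slowly past the shoulders.

>>> apply_moves([
  [[0.0005, 0.003, 0.001], 0],
  [[0.0005, 0.008, 0.001], 0],
  [[0.0005, 0.012, 0.001], 0],
  [[0.0005, 0.015, 0.001], 0],
  [[0.0005, 0.018, 0.001], 0],
  [[0.0005, 0.022, 0.001], 0],
  [[0.0005, 0.026, 0.001], 0],
  [[0.0005, 0.026, 0.001], 0],
])

```text
time_s: 7.88
ee_pos: [578.3, 18.8, 208.6]
orientation: [-0.549, 0.444, -0.446, 0.55]
contact_force: [-0.1, -0.4, -3.6]
grip_width: 27.9
```

```bash
python3 -c "
from h import *
go(575.5,19,-78);print(ctrl.observe()['ft_torque'])
im,c,s=grab('wrist');cv2.imwrite('pics/w5.png',im[150:400,60:580,::-1])"
```

```text
t 7.88 tcp [578.3  18.8 208.6] xaxis deg -78.0 shift [-0.0007 -0.     -0.0027] |d| 2.8
world turn 0.0 (tool y down => turn = minus)
[-0.02608572 -0.00437665  0.022158  ]
```

View pics/w5.png

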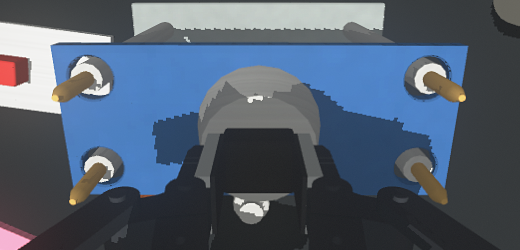

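The posts have entered all four holes with no contact. Lower on.

>>> apply_moves([
  [[0, 0.015, 0], 0],
  [[0, 0.03, 0], 0],
  [[0, 0.045, 0], 0],
  [[0, 0.06, 0], 0],
  [[0, 0.075, 0], 0],
  [[0, 0.09, 0], 0],
  [[0, 0.105, 0], 0],
  [[0, 0.12, 0], 0],
  [[0, 0.132, 0], 0],
  [[0, 0.14, 0], 0],
  [[0, 0.14, 0], 0],
])

```text
time_s: 9.3
ee_pos: [578.3, 18.7, 68.2]
orientation: [0.55, -0.445, 0.445, -0.549]
contact_force: [0.3, 0.1, -3.6]
grip_width: 28.3
```

>>> apply_moves([
  [[0, 0.003, 0], 0],
  [[0, 0.006, 0], 0],
  [[0, 0.009, 0], 0],
  [[0, 0.011, 0], 0],
  [[0, 0.012, 0], 0],
  [[0, 0.012, 0], 0],
])

```text
time_s: 10.05
ee_pos: [578.4, 18.6, 56.4]
orientation: [0.55, -0.445, 0.445, -0.549]
contact_force: [-0.8, -0.3, -1.7]
grip_width: 28.4
```

>>> apply_moves([
  [[0, 0.0005, 0], 0],
  [[0, 0.0005, 0], 0],
  [[0, 0.0005, 0], 0],
  [[0, 0.0005, 0], 0],
  [[0, 0.0005, 0], 0],
  [[0, -0.02, 0], 0],
  [[0, -0.07, 0], 0],
  [[0, -0.13, 0], 0],
  [[0, -0.17, 0], 0],
  [[0, -0.17, 0], 0],
  [[0, -0.17, 0], 0],
], fingers=1)

```text
time_s: 11.42
ee_pos: [577.9, 18.9, 226.8]
orientation: [0.55, -0.444, 0.445, -0.549]
contact_force: [-0.3, -0.1, -1.1]
grip_width: 85.8
```

```bash
python3 -c "
from h import *
go(575.5,19,-78)
im,c,s=grab('wrist');cv2.imwrite('pics/w6.png',im[:,:,::-1])
bs=blobs(im,(100,90,40),(118,255,255),3000)
for b in bs:
    r=cv2.minAreaRect(b); q=onz(c,cv2.boxPoints(r),20); print(q.mean(0).round(1),np.linalg.norm(q[1]-q[0]).round(1),np.linalg.norm(q[2]-q[1]).round(1))
"
```

```text
t 11.43 tcp [577.9  18.9 226.8] xaxis deg -77.99 shift [-0.0006 -0.     -0.0023] |d| 2.4
world turn -0.01 (tool y down => turn = minus)
[574.8  17.6  20. ] 204.3 83.8
```

View pics/w6.png

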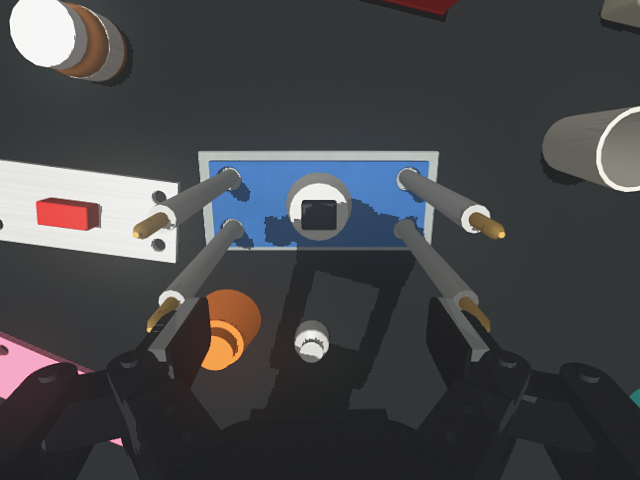

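The floor plate lies flat inside the slab outline, with the cone at (319,205). Orange cup knob at (222,347).

```bash
python3 -c "
from h import *
im,c,s=grab('wrist')
q=onz(c,[(302,200),(337,200),(337,229),(302,229)],66);print(q.round(1).tolist(),q.mean(0))
q=onz(c,[(222,347)],66);print(q)
go(q[0][0],q[0][1])
m=cv2.inRange(im[160:260,260:380],np.array((0,0,0)),np.array((50,50,60)))
for b in cv2.findContours(m,0,1)[0]:
    if cv2.contourArea(b)>200: r=cv2.boundingRect(b);print(r,cv2.contourArea(b),im[175+0:176,319])
"
```

```text
[[584.8, 34.1, 66.0], [590.9, 5.7, 66.0], [566.5, 0.1, 66.0], [560.3, 29.1, 66.0]] [575.61636126  17.26087164  66.        ]
[[431.1562887   80.29764299  66.        ]]
t 11.53 tcp [576.9  18.9 224.7] xaxis deg -77.99 shift [-0.0903  0.0004 -0.1298] |d| 158.1
(36, 90, 84, 10) 741.0 [[136 137 135]]
(42, 44, 35, 25) 494.5 [[136 137 135]]
```

>>> apply_moves([
  [[-0.03, -0.01, -0.043], 0],
  [[-0.06, -0.01, -0.087], 0],
  [[-0.088, -0.01, -0.128], 0],
  [[-0.09, 0.02, -0.13], 0],
  [[-0.09, 0.06, -0.13], 0],
  [[-0.09, 0.075, -0.13], 0],
  [[-0.09, 0.075, -0.13], 0],
  [[-0.09, 0.075, -0.13], 0],
])

```text
time_s: 12.52
ee_pos: [431.9, 79.8, 151.0]
orientation: [0.55, -0.445, 0.445, -0.549]
contact_force: [-0.8, 0.3, -0.3]
grip_width: 85.1
```

```bash
cat > cup.py <<'E'
from h import *
im,c,s=grab("wrist"); R,p=tool(s)
u0=proj(c,[np.append(p[:2],66)])[0]; print("tcp",p.round(1),"aim px",u0.round(1))
# knob top: brightest orange part
for b in blobs(im,(5,120,60),(30,255,255),800):
    x,y,w,h=cv2.boundingRect(b); print("orange",x,y,w,h)
    sub=im[y:y+h,x:x+w]; m0=np.zeros(im.shape[:2],np.uint8); cv2.drawContours(m0,[b],-1,255,-1); m0=m0[y:y+h,x:x+w]
    g=cv2.GaussianBlur(sub[:,:,0].astype(np.uint8)//2+sub[:,:,1]//2,(3,3),0); t,_=cv2.threshold(g[m0>0].reshape(-1,1),0,255,cv2.THRESH_OTSU)
    m=((g>t)&(m0>0)).astype(np.uint8)
    for k in cv2.findContours(m,cv2.RETR_EXTERNAL,cv2.CHAIN_APPROX_NONE)[0]:
        if cv2.contourArea(k)>500:
            e=cv2.fitEllipse(k); q=onz(c,[np.array(e[0])+(x,y)],66)[0]; mm=np.linalg.norm(np.diff(onz(c,[np.array(e[0])+(x,y),np.array(e[0])+(x+100,y)],66),axis=0))/100
            print(" light part px",np.array(e[0]).round(1)+(x,y),"diam mm",(np.array(e[1])*mm).round(1),"pos",q.round(1)); go(q[0],q[1])
cv2.imwrite("pics/cup.png",im[:,:,::-1])
E
python3 cup.py
```

```text
tcp [431.9  79.8 151. ] aim px [317.8 239.3]
orange 262 179 88 98
 light part px [295.9 220.5] diam mm [18.1 35.9] pos [441.3  96.   66. ]
t 12.57 tcp [432.2  79.8 151.4] xaxis deg -78.0 shift [-0.014  -0.      0.0123] |d| 18.6
```

View pics/cup.png

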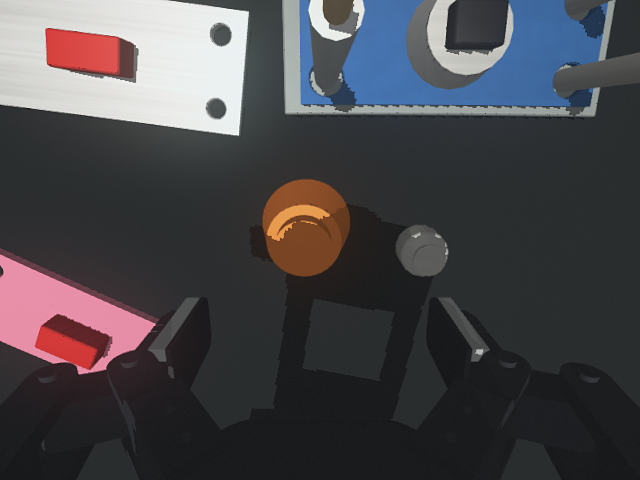

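The cup is in the gripper's shadow: mouth circle centre about (306,223), knob top about (306,247). I cast both as a mutual check.

```bash
python3 -c "
from h import *
im,c,s=grab('wrist')
print(onz(c,[(306,223)],0),onz(c,[(306,247)],66))
print('px/mm',proj(c,[(428,84,66),(428,84,0),(428,103,66)]))
go(*onz(c,[(306,247)],66)[0][:2])
"
```

```text
[[423.52584502  87.97604616   0.        ]] [[425.46124675  86.20544292  66.        ]]
px/mm [[310.11453438 244.04038554]
 [311.84920157 218.81011974]
 [281.27209658 238.20693293]]
t 12.62 tcp [432.3  79.8 151.5] xaxis deg -78.0 shift [-0.0076 -0.     -0.0053] |d| 9.3
```

>>> apply_moves([
  [[-0.008, 0.0, -0.006], 0],
  [[-0.008, 0.04, -0.006], 0],
  [[-0.008, 0.075, -0.006], 0],
  [[-0.008, 0.09, -0.006], 0],
  [[-0.008, 0.0975, -0.006], 0],
  [[-0.008, 0.0975, -0.006], 0],
  [[-0.008, 0.0975, -0.006], 0],
])

```text
time_s: 13.5
ee_pos: [426.0, 86.4, 55.2]
orientation: [-0.549, 0.444, -0.446, 0.55]
contact_force: [-0.6, 0.0, -0.1]
grip_width: 85.4
```

>>> apply_moves([
  [[0, 0, 0], 0],
  [[0, 0, 0], 0],
  [[0, 0, 0], 0],
  [[0, 0, 0], 0],
  [[0, 0, 0], 0],
  [[0, 0, 0], 0],
  [[0, 0, 0], 0],
], fingers=0)

```text
time_s: 14.38
ee_pos: [426.6, 86.6, 55.8]
orientation: [-0.549, 0.444, -0.446, 0.55]
contact_force: [-0.4, 1.2, 5.3]
grip_width: 35.2
```

>>> apply_moves([
  [[0, -0.04, 0], 0],
  [[0, -0.1, 0], 0],
  [[0, -0.16, 0], 0],
  [[0, -0.21, 0], 0],
  [[0, -0.23, 0], 0],
  [[0, -0.24, 0], 0],
  [[0, -0.24, 0], 0],
])

```text
time_s: 15.25
ee_pos: [425.4, 86.5, 295.1]
orientation: [-0.549, 0.444, -0.446, 0.55]
contact_force: [-0.5, 0.5, -1.5]
grip_width: 35.1
```

```bash
python3 -c "
from h import *
go(575.6,17.6,-78)
im,c,s=grab('wrist');cv2.imwrite('pics/w7.png',im[:,:,::-1])"
```

```text
t 15.25 tcp [425.4  86.5 295.1] xaxis deg -78.01 shift [0.0986 0.0004 0.1326] |d| 165.2
world turn 0.01 (tool y down => turn = minus)
```

View pics/w7.png

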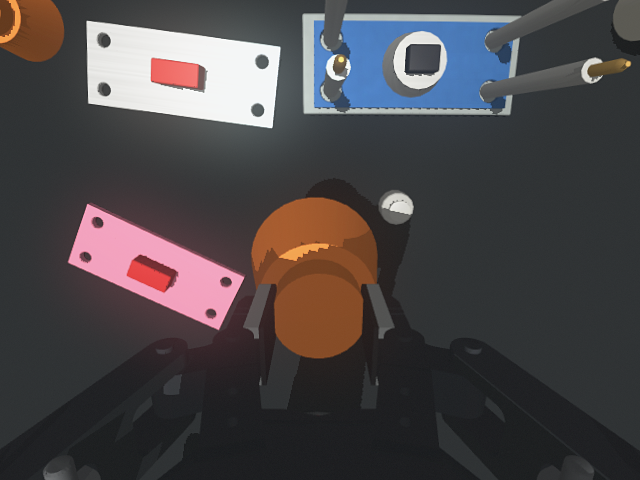

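Cup held squarely: mouth circle about (314.5,261), knob top (319,316). I compute its offset from the TCP.

```bash
python3 -c "
from h import *
im,c,s=grab('wrist');R,p=tool(s)
for uv,dz in (((314.5,261),-55.5),((319,316),10.5)): print((R.T@(onz(c,[uv],p[2]+dz)[0]-p)).round(1))
b=blobs(im,(5,120,40),(30,255,255),3000)[0];print(cv2.boundingRect(b),cv2.fitEllipse(b))
"
```

```text
[-1.9 55.5 -3.6]
[  0.7 -10.5  -2. ]
(251, 197, 127, 162) ((315.6328430175781, 272.5726013183594), (119.25740814208984, 165.06788635253906), 175.23390197753906)
```

>>> apply_moves([
  [[0.033, 0, 0.045], 0],
  [[0.066, 0, 0.09], 0],
  [[0.0985, 0, 0.134], 0],
  [[0.0985, 0, 0.134], 0],
  [[0.0985, 0.03, 0.134], 0],
  [[0.0985, 0.07, 0.134], 0],
  [[0.0985, 0.11, 0.134], 0],
  [[0.0985, 0.15, 0.134], 0],
  [[0.0985, 0.18, 0.134], 0],
  [[0.0985, 0.19, 0.134], 0],
  [[0.0985, 0.19, 0.134], 0],
])

```text
time_s: 16.73
ee_pos: [574.3, 19.1, 105.4]
orientation: [0.55, -0.447, 0.443, -0.549]
contact_force: [-6.0, 1.6, 9.4]
grip_width: 35.7
```

```bash
python3 -c "
from h import *
go(577.3,18,-78)"
```

```text
t 16.73 tcp [574.3  19.1 105.4] xaxis deg -77.99 shift [ 0.0017 -0.      0.0027] |d| 3.2
world turn -0.01 (tool y down => turn = minus)
```

Unexpected contact (10 N, pushed 3 mm in −x). Back up and look.

>>> apply_moves([
  [[0, -0.015, 0], 0],
  [[0, -0.03, 0], 0],
  [[0, -0.03, 0], 0],
])

```text
time_s: 17.1
ee_pos: [576.2, 19.0, 138.0]
orientation: [-0.549, 0.445, -0.445, 0.55]
contact_force: [-0.0, 0.5, -2.1]
grip_width: 35.2
```

```bash
python3 -c "
from h import *
go(577.3,18,-78);print(ctrl.observe()['contact_force'])
im,c,s=grab('wrist');im2,_,_=grab('side');cv2.imwrite('pics/w8.png',cv2.hconcat([cv2.resize(im,(480,360)),cv2.resize(im2[130:310,220:380],(320,360))])[:,:,::-1])"
```

```text
t 17.1 tcp [576.2  19.  138. ] xaxis deg -77.99 shift [ 0.0012 -0.      0.0009] |d| 1.5
world turn -0.01 (tool y down => turn = minus)
[-5.21192816e-04  5.15995142e-01 -2.11773065e+00]
```

View pics/w8.png

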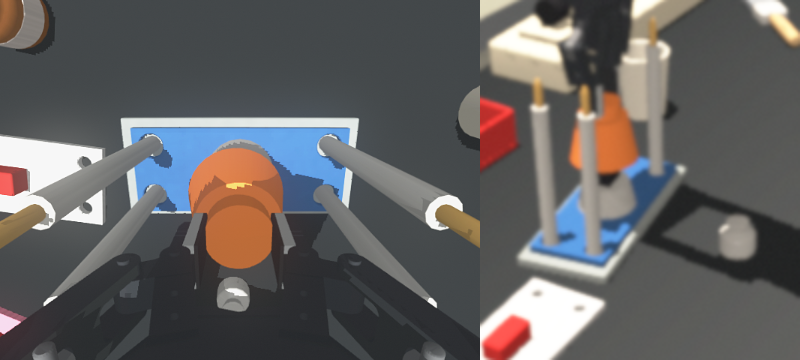

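The side view suggests the cup may sit a little tilted. I compare its orange outline's extremes with those of an upright cup at the assumed pose, in both views.

```bash
cat > chk.py <<'E'
from h import *
th=np.linspace(0,2*np.pi,180); ci=np.c_[np.cos(th),np.sin(th),0*th]
def chk(off=(0,0,-1.8),drop=55.5):
  for n in("wrist","side"):
    im,c,s=grab(n); R,p=tool(s); o=p+R@np.array(off); o[2]=p[2]-drop
    P=np.r_[o+36*ci,o+[0,0,50]+26*ci,o+[0,0,66]+19*ci]; u=proj(c,P)
    v=np.vstack([b[:,0] for b in blobs(im,(5,110,40),(30,255,255),300) if cv2.pointPolygonTest(b,[float(x) for x in proj(c,[o+[0,0,30]])[0]],False)>0])
    print(n,"expect x %.0f-%.0f y %.0f-%.0f"%(*np.sort(u[:,0])[[0,-1]],*np.sort(u[:,1])[[0,-1]]),"seen",v.min(0),v.max(0),"mouth exp",proj(c,o+36*ci).min(0).round(),proj(c,o+36*ci).max(0).round())
    for k in ((v.argmin(0)[0]),(v.argmax(0)[0])): print("   extreme",v[k])
    k=u.argmin(0)[0];l=u.argmax(0)[0];print("   exp extreme",u[k].round(),u[l].round())
chk()
E
python3 chk.py
```

```text
wrist expect x 255-381 y 195-356 seen [252 198] [376 357] mouth exp [255. 195.] [381. 314.]
   extreme [252 247]
   extreme [376 282]
   exp extreme [255. 254.] [381. 254.]
side expect x 267-301 y 176-217 seen [277 176] [299 218] mouth exp [267. 200.] [301. 217.]
   extreme [277 192]
   extreme [299 207]
   exp extreme [267. 209.] [301. 208.]
```

The mouth appears 2–3 mm off in tool x and z, enough to catch the cone's top edge. Correct and go down gently.

>>> apply_moves([
  [[0.003, 0, 0.0025], 0],
  [[0.003, 0, 0.0025], 0],
  [[0.003, 0.01, 0.0025], 0],
  [[0.003, 0.02, 0.0025], 0],
  [[0.003, 0.025, 0.0025], 0],
  [[0.003, 0.03, 0.0025], 0],
  [[0.003, 0.034, 0.0025], 0],
  [[0.003, 0.034, 0.0025], 0],
])

```text
time_s: 18.3
ee_pos: [576.6, 16.8, 100.5]
orientation: [0.551, -0.447, 0.443, -0.548]
contact_force: [0.8, -1.1, -1.2]
grip_width: 35.2
```

```bash
python3 -c "
from h import *
s=ctrl.observe();go(579,16,-78);print(s['contact_force'],s['ft_torque'],s['joint_vel'].round(3))"; python3 chk.py
```

```text
t 18.3 tcp [576.6  16.8 100.5] xaxis deg -78.0 shift [ 0.0013 -0.      0.0022] |d| 2.6
world turn -0.0 (tool y down => turn = minus)
[ 0.78809935 -1.10996624 -1.20256513] [ 0.02816304  0.02823902 -0.04586934] [ 0.002 -0.006 -0.008  0.002 -0.    -0.   ]
wrist expect x 255-381 y 195-356 seen [251 198] [376 357] mouth exp [255. 195.] [381. 314.]
   extreme [251 252]
   extreme [376 278]
   exp extreme [255. 254.] [381. 254.]
side expect x 267-301 y 190-230 seen [278 190] [299 230] mouth exp [267. 213.] [301. 230.]
   extreme [278 205]
   extreme [299 221]
   exp extreme [267. 222.] [301. 221.]
```

>>> apply_moves([
  [[0.001, 0, 0.0022], 0],
  [[0.001, 0.002, 0.0022], 0],
  [[0.001, 0.005, 0.0022], 0],
  [[0.001, 0.008, 0.0022], 0],
  [[0.001, 0.011, 0.0022], 0],
  [[0.001, 0.013, 0.0022], 0],
  [[0.001, 0.014, 0.0022], 0],
  [[0.001, 0.014, 0.0022], 0],
])

```text
time_s: 19.4
ee_pos: [579.2, 16.2, 87.0]
orientation: [0.55, -0.447, 0.443, -0.549]
contact_force: [-0.2, -0.8, -0.8]
grip_width: 35.2
```

```bash
python3 -c "
from h import *
s=ctrl.observe();go(579,16,-78);print(s['contact_force'],s['ft_torque'],tool()[0][:,1])"
```

```text
t 19.4 tcp [579.2  16.2  87. ] xaxis deg -78.0 shift [ 0.0002  0.     -0.0003] |d| 0.3
world turn -0.0 (tool y down => turn = minus)
[-0.18694456 -0.8027858  -0.78117315] [ 0.00192367 -0.06139617  0.03127439] [-0.00563893  0.00121425 -0.99998336]
```

>>> apply_moves([
  [[0, 0.001, 0], 0],
  [[0, 0.002, 0], 0],
  [[0, 0.003, 0], 0],
  [[0, 0.004, 0], 0],
  [[0, 0.005, 0], 0],
  [[0, 0.006, 0], 0],
  [[0, 0.006, 0], 0],
])

```text
time_s: 20.27
ee_pos: [578.9, 16.4, 80.8]
orientation: [0.55, -0.447, 0.443, -0.549]
contact_force: [-1.3, 0.8, -0.3]
grip_width: 35.0
```

>>> apply_moves([
  [[0, 0.0005, 0], 0],
  [[0, 0.001, 0], 0],
  [[0, 0.0015, 0], 0],
  [[0, 0.0015, 0], 0],
])

```text
time_s: 20.78
ee_pos: [579.0, 16.6, 79.5]
orientation: [0.55, -0.447, 0.443, -0.549]
contact_force: [-1.5, 2.2, 1.4]
grip_width: 35.3
```

>>> apply_moves([
  [[0, 0.0005, 0], 0],
  [[0, 0.001, 0], 0],
  [[0, 0.001, 0], 0],
  [[0, 0.001, 0], 0],
])

```text
time_s: 21.28
ee_pos: [579.3, 16.6, 79.3]
orientation: [0.55, -0.447, 0.443, -0.549]
contact_force: [-2.6, 2.5, 5.6]
grip_width: 35.1
```

>>> apply_moves([
  [[0, 0.0005, 0], 0],
  [[0, 0.0005, 0], 0],
  [[0, 0.0005, 0], 0],
])

```text
time_s: 21.65
ee_pos: [579.4, 16.6, 79.3]
orientation: [0.55, -0.447, 0.443, -0.549]
contact_force: [-3.4, 1.2, 6.1]
grip_width: 35.8
```

>>> apply_moves([
  [[0, 0, 0], 0],
  [[0, 0, 0], 0],
  [[0, 0, 0], 0],
  [[0, 0, 0], 0],
  [[0, -0.02, 0], 0],
  [[0, -0.07, 0], 0],
  [[0, -0.12, 0], 0],
  [[0, -0.15, 0], 0],
  [[0, -0.15, 0], 0],
  [[0, -0.15, 0], 0],
], fingers=1)

```text
time_s: 22.9
ee_pos: [579.6, 16.4, 228.9]
orientation: [0.55, -0.447, 0.443, -0.549]
contact_force: [-0.6, -0.1, -0.4]
grip_width: 85.2
```

```bash
cat > seat.py <<'E'
from h import *
import sys
N=int(sys.argv[1])   # cups on the cone so far: top one's mouth at 23*N
im,c,s=grab("wrist"); R,p=tool(s); go(575.5,17.5); zm=23*N
th=np.linspace(0,2*np.pi,180); ci=np.c_[np.cos(th),np.sin(th),0*th]
o=np.array([575.5,17.5,zm])
bs=[b for b in blobs(im,(5,110,40),(30,255,255),800)]
b=min(bs,key=lambda b:np.linalg.norm(cen(b)-proj(c,[o+[0,0,40]])[0])); x,y,w,h=cv2.boundingRect(b)
P=np.r_[o+36*ci,o+[0,0,50]+26*ci,o+[0,0,66]+19*ci]; u=proj(c,P)
print("outline seen",x,x+w,y,y+h,"expected",u.min(0).round(1),u.max(0).round(1))
cv2.imwrite(f"pics/seat{N}.png",im[:,:,::-1])
E
python3 seat.py 1
```

```text
t 22.95 tcp [579.1  16.5 227.8] xaxis deg -78.0 shift [-0.0018  0.     -0.0033] |d| 3.7
outline seen 279 353 168 248 expected [279.3 166.3] [354.4 246.8]
```

View pics/seat1.png

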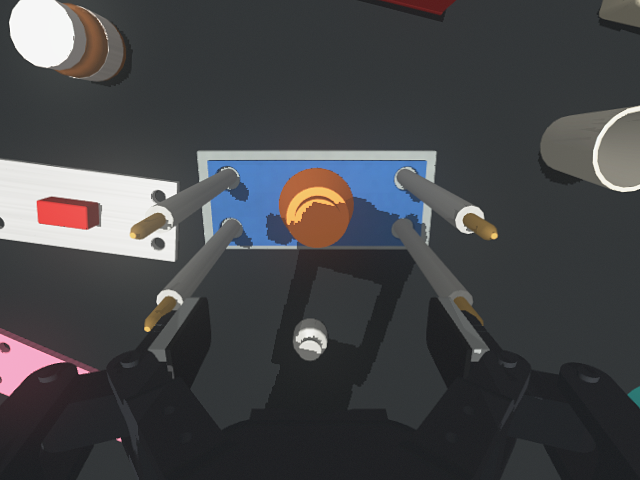

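Cup 1 is seated: its outline matches an upright cup on the cone within 2 px (mouth at z≈23). Next is the cup at (532,418).

>>> apply_moves([
  [[-0.03, -0.015, 0.003], 0],
  [[-0.08, -0.015, 0.007], 0],
  [[-0.135, -0.015, 0.012], 0],
  [[-0.19, -0.015, 0.017], 0],
  [[-0.245, -0.015, 0.022], 0],
  [[-0.3, 0.01, 0.028], 0],
  [[-0.35, 0.03, 0.033], 0],
  [[-0.39, 0.05, 0.037], 0],
  [[-0.402, 0.07, 0.038], 0],
  [[-0.402, 0.076, 0.038], 0],
  [[-0.402, 0.076, 0.038], 0],
  [[-0.402, 0.076, 0.038], 0],
])

```text
time_s: 24.45
ee_pos: [533.1, 416.7, 154.3]
orientation: [0.55, -0.448, 0.443, -0.548]
contact_force: [-0.0, -0.3, -0.3]
grip_width: 85.3
```

```bash
cat > find.py <<'E'
from h import *
import sys
X=np.array([float(sys.argv[1]),float(sys.argv[2])])
im,c,s=grab("wrist")
th=np.linspace(0,2*np.pi,180); ci=np.c_[np.cos(th),np.sin(th),0*th]
for _ in range(4):   # centre the upright cup's outline box on the seen one
    o=np.append(X,0); u=proj(c,np.r_[o+36*ci,o+[0,0,50]+26*ci,o+[0,0,66]+19*ci])
    b=min(blobs(im,(5,110,40),(30,255,255),800),key=lambda b:np.linalg.norm(cen(b)-u.mean(0))); x,y,w,h=cv2.boundingRect(b)
    e=np.array([x+(w-1)/2,y+(h-1)/2])-(u.min(0)+u.max(0))/2
    q=onz(c,[proj(c,[o+[0,0,33]])[0]+e],33)[0]; X=q[:2]
print("box",w,h,"exp",np.ptp(u,0).round(1),"cup at",X.round(1)); go(*X)
cv2.imwrite("pics/find.png",im[:,:,::-1])
E
python3 find.py 532 418; python3 -c "
from h import *
print(ctrl.observe()['joint_pos'].round(2))"
```

```text
box 88 97 exp [87.8 96. ] cup at [534.2 427.3]
t 24.5 tcp [533.2 416.9 154.6] xaxis deg -78.09 shift [-0.0099  0.      0.003 ] |d| 10.4
[0.56 0.39 1.54 0.01 1.21 1.92]
```

>>> apply_moves([
  [[-0.009, 0.0, 0.003], 0],
  [[-0.009, 0.04, 0.003], 0],
  [[-0.009, 0.075, 0.003], 0],
  [[-0.009, 0.09, 0.003], 0],
  [[-0.009, 0.0985, 0.003], 0],
  [[-0.009, 0.0985, 0.003], 0],
  [[-0.009, 0.0985, 0.003], 0],
])

```text
time_s: 25.38
ee_pos: [534.9, 427.5, 57.9]
orientation: [-0.549, 0.448, -0.443, 0.55]
contact_force: [-0.4, 0.2, 0.2]
grip_width: 85.6
```

>>> apply_moves([
  [[0, 0, 0], 0],
  [[0, 0, 0], 0],
  [[0, 0, 0], 0],
  [[0, 0, 0], 0],
  [[0, 0, 0], 0],
  [[0, 0, 0], 0],
  [[0, 0, 0], 0],
], fingers=0)

```text
time_s: 26.25
ee_pos: [535.4, 428.0, 58.8]
orientation: [-0.548, 0.447, -0.443, 0.55]
contact_force: [0.8, 0.6, 4.9]
grip_width: 34.4
```

>>> apply_moves([
  [[0, -0.04, 0], 0],
  [[0, -0.1, 0], 0],
  [[0, -0.16, 0], 0],
  [[0, -0.21, 0], 0],
  [[0, -0.235, 0], 0],
  [[0, -0.25, 0], 0],
  [[0, -0.25, 0], 0],
])

```text
time_s: 27.12
ee_pos: [536.2, 426.4, 308.5]
orientation: [-0.548, 0.447, -0.443, 0.55]
contact_force: [-0.6, 0.1, -1.6]
grip_width: 34.0
```

```bash
python3 chk.py|head -3; python3 -c "
from h import *
go(578.6,17,-78)"
```

```text
wrist expect x 255-382 y 196-356 seen [257 192] [381 349] mouth exp [255. 196.] [382. 314.]
   extreme [257 244]
   extreme [381 255]
t 27.23 tcp [535.3 425.9 306.2] xaxis deg -78.09 shift [ 0.4091 -0.0018 -0.042 ] |d| 411.2
world turn 0.09 (tool y down => turn = minus)
```

>>> apply_moves([
  [[0.03, 0, -0.003], 0],
  [[0.085, 0, -0.009], 0],
  [[0.14, 0, -0.015], 0],
  [[0.195, 0, -0.021], 0],
  [[0.25, 0, -0.027], 0],
  [[0.305, 0, -0.033], 0],
  [[0.36, 0, -0.039], 0],
  [[0.395, 0, -0.044], 0],
  [[0.407, 0, -0.0455], 0],
  [[0.407, 0, -0.0455], 0],
  [[0.407, 0, -0.0455], 0],
])

```text
time_s: 28.6
ee_pos: [574.4, 19.6, 303.7]
orientation: [0.55, -0.448, 0.442, -0.549]
contact_force: [0.5, 1.0, -0.9]
grip_width: 34.5
```

>>> apply_moves([
  [[0, 0.03, 0], 0],
  [[0, 0.07, 0], 0],
  [[0, 0.11, 0], 0],
  [[0, 0.14, 0], 0],
  [[0, 0.152, 0], 0],
  [[0, 0.152, 0], 0],
  [[0, 0.152, 0], 0],
])

```text
time_s: 29.48
ee_pos: [574.8, 20.6, 153.7]
orientation: [-0.549, 0.447, -0.443, 0.55]
contact_force: [0.5, 0.2, -0.8]
grip_width: 34.6
```

```bash
python3 -c "
from h import *
go(575.6,18.3,-78)"; sed -i 's/^chk()/import sys; chk((0,0,0),float(sys.argv[1]))/' chk.py; python3 chk.py 58.5
```

```text
t 29.48 tcp [574.8  20.6 153.7] xaxis deg -77.99 shift [ 0.0024 -0.      0.0003] |d| 2.5
world turn -0.01 (tool y down => turn = minus)
wrist expect x 256-381 y 191-348 seen [258 175] [381 349] mouth exp [256. 191.] [381. 309.]
   extreme [258 241]
   extreme [381 250]
   exp extreme [256. 249.] [381. 250.]
side expect x 265-299 y 170-210 seen [264 170] [298 238] mouth exp [265. 194.] [299. 210.]
   extreme [264 196]
   extreme [298 232]
   exp extreme [265. 203.] [299. 201.]
```

>>> apply_moves([
  [[0.0024, 0, 0], 0],
  [[0.0024, 0.005, 0], 0],
  [[0.0024, 0.012, 0], 0],
  [[0.0024, 0.02, 0], 0],
  [[0.0024, 0.027, 0], 0],
  [[0.0024, 0.033, 0], 0],
  [[0.0024, 0.036, 0], 0],
  [[0.0024, 0.036, 0], 0],
])

```text
time_s: 30.58
ee_pos: [575.0, 18.2, 117.4]
orientation: [-0.549, 0.447, -0.443, 0.55]
contact_force: [0.3, -0.1, -0.6]
grip_width: 34.6
```

>>> apply_moves([
  [[0, 0.003, 0], 0],
  [[0, 0.006, 0], 0],
  [[0, 0.008, 0], 0],
  [[0, 0.009, 0], 0],
  [[0, 0.01, 0], 0],
  [[0, 0.01, 0], 0],
])

```text
time_s: 31.32
ee_pos: [575.4, 17.9, 107.8]
orientation: [-0.549, 0.447, -0.443, 0.55]
contact_force: [0.8, -1.8, 1.1]
grip_width: 34.3
```

>>> apply_moves([
  [[0.0005, 0.0007, 0], 0],
  [[0.0005, 0.0014, 0], 0],
  [[0.0005, 0.002, 0], 0],
  [[0.0005, 0.002, 0], 0],
])

```text
time_s: 31.82
ee_pos: [575.6, 17.5, 105.8]
orientation: [-0.549, 0.447, -0.443, 0.55]
contact_force: [-0.1, -0.8, -0.0]
grip_width: 34.6
```

>>> apply_moves([
  [[0, 0.0005, 0], 0],
  [[0, 0.001, 0], 0],
  [[0, 0.0015, 0], 0],
  [[0, 0.0015, 0], 0],
])

```text
time_s: 32.33
ee_pos: [576.0, 17.5, 105.0]
orientation: [-0.549, 0.446, -0.444, 0.55]
contact_force: [0.1, -0.5, 4.5]
grip_width: 34.5
```

>>> apply_moves([
  [[0, 0.0007, 0], 0],
  [[0, 0.001, 0], 0],
  [[0, 0.001, 0], 0],
])

```text
time_s: 32.7
ee_pos: [576.5, 17.6, 104.7]
orientation: [-0.549, 0.446, -0.444, 0.55]
contact_force: [-0.6, 0.7, 6.4]
grip_width: 34.4
```

>>> apply_moves([
  [[0, 0, 0], 0],
  [[0, 0, 0], 0],
  [[0, 0, 0], 0],
  [[0, 0, 0], 0],
  [[0, -0.02, 0], 0],
  [[0, -0.07, 0], 0],
  [[0, -0.12, 0], 0],
  [[0, -0.125, 0], 0],
  [[0, -0.125, 0], 0],
  [[0, -0.125, 0], 0],
], fingers=1)

```text
time_s: 33.95
ee_pos: [575.4, 17.2, 228.0]
orientation: [-0.549, 0.447, -0.443, 0.55]
contact_force: [-0.9, 0.5, -0.6]
grip_width: 85.5
```

```bash
python3 seat.py 2; python3 - <<'E'
from h import *
im,c,s=grab("side"); o=np.array([575,17.5,46]); print("side mouth/knob exp",proj(c,[o,o+[0,0,66]]).round(1))
th=np.linspace(0,2*np.pi,180); ci=np.c_[np.cos(th),np.sin(th),0*th]
u=proj(c,np.r_[o+[0,0,66]+19*ci]);print("knob top exp",u.min(0).round(1),u.max(0).round(1))
b=min(blobs(im,(5,110,40),(30,255,255),60),key=lambda b:np.linalg.norm(cen(b)-proj(c,[o])[0]));print(cv2.boundingRect(b))
go(519.6,-425,-78)
E
```

```text
t 34.0 tcp [575.3  17.3 227.7] xaxis deg -78.0 shift [-0.0002 -0.      0.0003] |d| 0.3
outline seen 280 360 164 253 expected [278.6 165.4] [359.2 252.3]
side mouth/knob exp [[283.7 221.1]
 [282.3 194.2]]
knob top exp [273.2 189.9] [291.3 198.6]
(277, 189, 23, 50)
t 34.05 tcp [575.3  17.2 227.6] xaxis deg -78.01 shift [ 0.421  -0.0017 -0.1464] |d| 445.7
world turn 0.01 (tool y down => turn = minus)
```

Cup 2 is seated (outline within 2 px; knob top matches in the side view). Now the third cup, near (520,−425).

>>> apply_moves([
  [[0.03, -0.015, -0.01], 0],
  [[0.08, -0.015, -0.028], 0],
  [[0.13, -0.015, -0.045], 0],
  [[0.18, -0.015, -0.063], 0],
  [[0.23, -0.015, -0.08], 0],
  [[0.28, 0.01, -0.097], 0],
  [[0.33, 0.03, -0.115], 0],
  [[0.38, 0.05, -0.132], 0],
  [[0.421, 0.068, -0.146], 0],
  [[0.421, 0.072, -0.146], 0],
  [[0.421, 0.072, -0.146], 0],
  [[0.421, 0.072, -0.146], 0],
])

```text
time_s: 35.55
ee_pos: [520.2, -423.4, 154.3]
orientation: [-0.55, 0.447, -0.442, 0.55]
contact_force: [-0.2, 0.1, -0.6]
grip_width: 85.3
```

```bash
python3 find.py 519.6 -425
```

```text
box 88 97 exp [87.4 96.1] cup at [ 521.4 -437.8]
t 35.6 tcp [ 520.4 -423.5  154.7] xaxis deg -77.91 shift [ 0.0142 -0.0001 -0.002 ] |d| 14.3
```

>>> apply_moves([
  [[0.014, 0.0, -0.002], 0],
  [[0.014, 0.04, -0.002], 0],
  [[0.014, 0.075, -0.002], 0],
  [[0.014, 0.09, -0.002], 0],
  [[0.014, 0.0985, -0.002], 0],
  [[0.014, 0.0985, -0.002], 0],
  [[0.014, 0.0985, -0.002], 0],
])

```text
time_s: 36.48
ee_pos: [521.9, -438.2, 58.0]
orientation: [-0.55, 0.446, -0.444, 0.55]
contact_force: [-0.8, 0.3, 0.8]
grip_width: 85.4
```

>>> apply_moves([
  [[0, 0, 0], 0],
  [[0, 0, 0], 0],
  [[0, 0, 0], 0],
  [[0, 0, 0], 0],
  [[0, 0, 0], 0],
  [[0, 0, 0], 0],
  [[0, 0, 0], 0],
], fingers=0)

```text
time_s: 37.35
ee_pos: [522.4, -438.4, 58.8]
orientation: [-0.55, 0.445, -0.444, 0.55]
contact_force: [0.2, 1.9, 5.9]
grip_width: 34.7
```

>>> apply_moves([
  [[0, -0.04, 0], 0],
  [[0, -0.1, 0], 0],
  [[0, -0.16, 0], 0],
  [[0, -0.21, 0], 0],
  [[0, -0.235, 0], 0],
  [[0, -0.255, 0], 0],
  [[0, -0.255, 0], 0],
])

```text
time_s: 38.22
ee_pos: [523.1, -439.2, 314.7]
orientation: [0.55, -0.445, 0.445, -0.55]
contact_force: [0.5, -0.8, -1.3]
grip_width: 34.6
```

```bash
python3 chk.py 57.5|head -3; python3 -c "
from h import *
go(575.5,17.5,-78)"
```

```text
wrist expect x 255-381 y 192-350 seen [254 192] [379 349] mouth exp [255. 192.] [381. 310.]
   extreme [254 244]
   extreme [379 256]
t 38.33 tcp [ 522.2 -438.2  311.6] xaxis deg -77.91 shift [-0.4345  0.0014  0.1476] |d| 458.9
world turn -0.09 (tool y down => turn = minus)
```

>>> apply_moves([
  [[-0.03, 0, 0.01], 0],
  [[-0.08, 0, 0.027], 0],
  [[-0.135, 0, 0.046], 0],
  [[-0.19, 0, 0.065], 0],
  [[-0.245, 0, 0.084], 0],
  [[-0.3, 0, 0.102], 0],
  [[-0.355, 0, 0.121], 0],
  [[-0.405, 0, 0.138], 0],
  [[-0.433, 0, 0.148], 0],
  [[-0.433, 0, 0.148], 0],
  [[-0.433, 0, 0.148], 0],
  [[-0.433, 0, 0.148], 0],
])

```text
time_s: 39.83
ee_pos: [575.9, 15.0, 312.2]
orientation: [0.55, -0.447, 0.443, -0.549]
contact_force: [0.3, 0.7, -1.5]
grip_width: 34.7
```

>>> apply_moves([
  [[0, 0.03, 0], 0],
  [[0, 0.07, 0], 0],
  [[0, 0.105, 0], 0],
  [[0, 0.12, 0], 0],
  [[0, 0.125, 0], 0],
  [[0, 0.125, 0], 0],
  [[0, 0.125, 0], 0],
])

```text
time_s: 40.7
ee_pos: [576.5, 15.2, 189.1]
orientation: [-0.549, 0.446, -0.444, 0.55]
contact_force: [-0.5, 0.2, -2.0]
grip_width: 34.6
```

```bash
python3 -c "
from h import *
go(576.1,16.5,-78)"; python3 chk.py 58.8
```

```text
t 40.7 tcp [576.5  15.2 189.1] xaxis deg -78.0 shift [-0.0014  0.     -0.0002] |d| 1.4
world turn 0.0 (tool y down => turn = minus)
wrist expect x 256-381 y 191-348 seen [255 171] [378 349] mouth exp [256. 191.] [381. 309.]
   extreme [255 244]
   extreme [378 265]
   exp extreme [256. 249.] [381. 249.]
side expect x 265-299 y 153-194 seen [263 153] [299 238] mouth exp [265. 178.] [299. 194.]
   extreme [263 184]
   extreme [299 231]
   exp extreme [265. 187.] [299. 185.]
```

>>> apply_moves([
  [[-0.001, 0, 0], 0],
  [[-0.001, 0.008, 0], 0],
  [[-0.001, 0.018, 0], 0],
  [[-0.001, 0.028, 0], 0],
  [[-0.001, 0.038, 0], 0],
  [[-0.001, 0.045, 0], 0],
  [[-0.001, 0.048, 0], 0],
  [[-0.001, 0.048, 0], 0],
])

```text
time_s: 41.8
ee_pos: [575.9, 16.4, 140.6]
orientation: [-0.549, 0.446, -0.444, 0.55]
contact_force: [-0.5, 0.7, -1.0]
grip_width: 34.5
```

>>> apply_moves([
  [[0, 0.003, 0], 0],
  [[0, 0.006, 0], 0],
  [[0, 0.008, 0], 0],
  [[0, 0.009, 0], 0],
  [[0, 0.01, 0], 0],
  [[0, 0.01, 0], 0],
])

```text
time_s: 42.55
ee_pos: [575.9, 16.5, 130.5]
orientation: [-0.549, 0.446, -0.444, 0.55]
contact_force: [0.3, 1.3, -1.5]
grip_width: 34.2
```

>>> apply_moves([
  [[0, 0.0007, 0], 0],
  [[0, 0.0014, 0], 0],
  [[0, 0.002, 0], 0],
  [[0, 0.0025, 0], 0],
  [[0, 0.0025, 0], 0],
])

```text
time_s: 43.18
ee_pos: [576.1, 16.6, 128.3]
orientation: [-0.549, 0.446, -0.444, 0.55]
contact_force: [0.0, 0.0, -0.5]
grip_width: 34.7
```

>>> apply_moves([
  [[0, 0.0005, 0], 0],
  [[0, 0.001, 0], 0],
  [[0, 0.0015, 0], 0],
  [[0, 0.0015, 0], 0],
])

```text
time_s: 43.68
ee_pos: [576.7, 16.6, 127.6]
orientation: [-0.549, 0.446, -0.444, 0.55]
contact_force: [-0.6, 0.8, 3.7]
grip_width: 34.6
```

>>> apply_moves([
  [[0, 0.0005, 0], 0],
  [[0, 0.001, 0], 0],
  [[0, 0.001, 0], 0],
])

```text
time_s: 44.05
ee_pos: [577.2, 16.6, 127.3]
orientation: [-0.549, 0.446, -0.444, 0.551]
contact_force: [-1.2, 1.6, 4.6]
grip_width: 34.5
```

>>> apply_moves([
  [[0, 0, 0], 0],
  [[0, 0, 0], 0],
  [[0, 0, 0], 0],
  [[0, 0, 0], 0],
  [[0, -0.02, 0], 0],
  [[0, -0.07, 0], 0],
  [[0, -0.115, 0], 0],
  [[0, -0.12, 0], 0],
  [[0, -0.12, 0], 0],
  [[0, -0.12, 0], 0],
], fingers=1)

```text
time_s: 45.3
ee_pos: [575.9, 16.3, 245.5]
orientation: [-0.549, 0.447, -0.443, 0.55]
contact_force: [-0.3, -0.2, -0.2]
grip_width: 85.7
```

```bash
python3 seat.py 3; python3 - <<'E'
from h import *
go(516,258,-85.8)
im,c,s=grab("top"); cv2.imwrite("pics/top2.png",im[:,:,::-1])
for b in blobs(im,(0,130,90),(5,255,255),40): print("red",cen(b).round(1),cv2.contourArea(b),onz(c,[cen(b)],30)[0].round(1))
E
```

```text
t 45.35 tcp [575.8  16.3 245.2] xaxis deg -78.0 shift [-0.0012  0.     -0.0001] |d| 1.2
outline seen 278 359 163 256 expected [276.6 166.8] [358.4 255.3]
t 45.35 tcp [575.8  16.3 245.2] xaxis deg -78.0 shift [-0.2488  0.0011 -0.0083] |d| 249.0
world turn -7.8 (tool y down => turn = minus)
red [310.8  84.2] 1844.5 [849.8  18.6  30. ]
red [206.1 337.5] 196.0 [284.3 264.6  30. ]
```

View pics/top2.png

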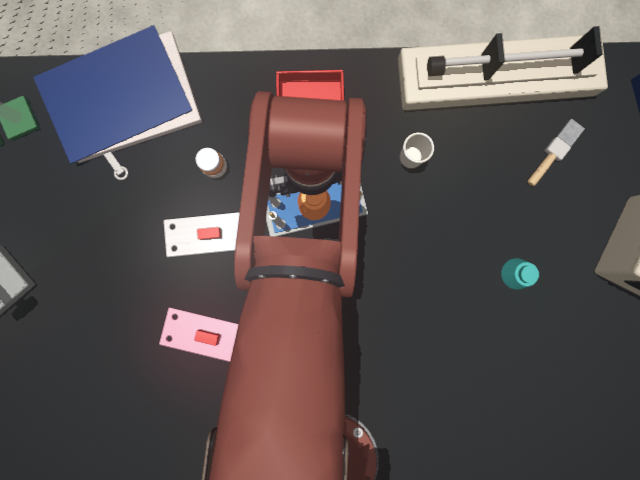

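Top view: all orange cups are gone from the bench and stacked, and turquoise remains at (520,273). The cover is still at (208,233). Now the cover.

>>> apply_moves([
  [[-0.03, 0, -0.001], 0],
  [[-0.08, 0, -0.003], 0],
  [[-0.13, 0, -0.005], 2],
  [[-0.18, 0.01, -0.006], 4],
  [[-0.22, 0.04, -0.008], 6],
  [[-0.249, 0.07, -0.008], 7.8],
  [[-0.249, 0.09, -0.008], 7.8],
  [[-0.249, 0.09, -0.008], 7.8],
  [[-0.249, 0.09, -0.008], 7.8],
])

```text
time_s: 46.52
ee_pos: [517.0, 257.7, 157.0]
orientation: [-0.517, 0.483, -0.48, 0.518]
contact_force: [0.4, -0.1, 0.7]
grip_width: 85.4
```

```bash
cat > cov.py <<'E'
from h import *
im,c,s=grab("wrist"); R,p=tool(s); cv2.imwrite("pics/cov.png",im[:,:,::-1])
for b in blobs(im,(0,0,130),(180,60,255),6000):
    r=cv2.minAreaRect(b); q=onz(c,cv2.boxPoints(r),8); e=q[1]-q[0],q[2]-q[1]; l=max(e,key=np.linalg.norm)
    print("pale",q.mean(0).round(1),[np.linalg.norm(k).round(1) for k in e],"ang",np.degrees(np.arctan2(l[1],l[0])).round(2))
for b in blobs(im,(0,130,60),(6,255,255),500):
    r=cv2.boundingRect(b); print("red",r,cen(b).round(1),onz(c,[cen(b)],30)[0].round(1))
m=cv2.inRange(hsv(im),np.array((0,0,0)),np.array((180,255,110)))
P=[]
for b in cv2.findContours(m,cv2.RETR_CCOMP,cv2.CHAIN_APPROX_NONE)[0]:
    a=cv2.contourArea(b); x,y,w,h=cv2.boundingRect(b)
    if 120<a<700 and .7<w/h<1.4 and a>.65*w*h: q=onz(c,[cen(b)],8)[0]; print("hole?",cen(b).round(1),a,q.round(1))
go(516,258,-85.8)
E
python3 cov.py
```

```text
pale [516.2 257.1   8. ] [np.float64(205.5), np.float64(84.8)] ang -85.82
hole? [217.5 245.7] 164.5 [485.  339.8   8. ]
hole? [421.6 245.7] 212.5 [497.6 170.5   8. ]
hole? [426.1 185.6] 186.5 [547.5 174.5   8. ]
hole? [212.7 185.9] 194.5 [535.  343.3   8. ]
t 46.58 tcp [517.4 257.9 157.6] xaxis deg -85.88 shift [-0.0002  0.     -0.0014] |d| 1.4
world turn 0.08 (tool y down => turn = minus)
```

View pics/cov.png

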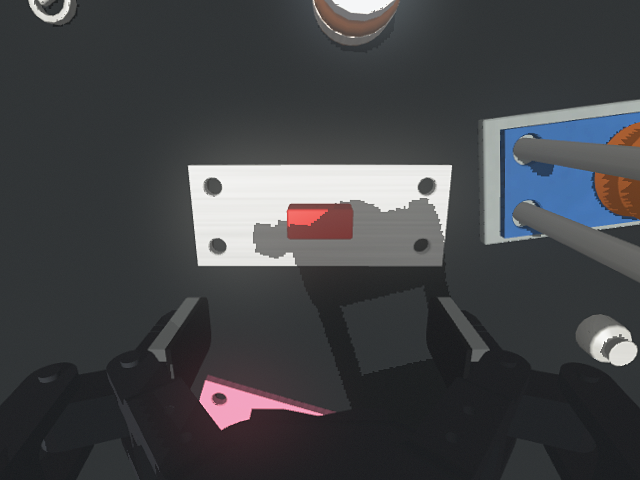

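Cover seen square to the jaws with holes at (213,186), (426,186), (218,246), (422,246). Its centre is (516.3,257.0) and the size matches.

>>> apply_moves([
  [[0.001, 0.05, -0.001], 0],
  [[0.001, 0.1, -0.001], 0],
  [[0.001, 0.13, -0.001], 0],
  [[0.001, 0.14, -0.001], 0],
  [[0.001, 0.144, -0.001], 0],
  [[0.001, 0.144, -0.001], 0],
  [[0.001, 0.144, -0.001], 0],
])

```text
time_s: 47.45
ee_pos: [517.8, 257.8, 15.3]
orientation: [-0.516, 0.482, -0.481, 0.519]
contact_force: [0.1, 0.6, -0.8]
grip_width: 85.7
```

>>> apply_moves([
  [[0, 0, 0], 0],
  [[0, 0, 0], 0],
  [[0, 0, 0], 0],
  [[0, 0, 0], 0],
  [[0, 0, 0], 0],
  [[0, 0, 0], 0],
  [[0, 0, 0], 0],
], fingers=0)

```text
time_s: 48.32
ee_pos: [518.8, 258.1, 16.5]
orientation: [-0.515, 0.482, -0.481, 0.52]
contact_force: [-0.2, -0.2, 5.7]
grip_width: 48.3
```

>>> apply_moves([
  [[0, -0.003, 0], 0],
  [[0, -0.04, 0], 0],
  [[0, -0.1, 0], 0],
  [[0, -0.16, 0], 0],
  [[0, -0.21, 0], 0],
  [[0, -0.235, 0], 0],
  [[0, -0.243, 0], 0],
  [[0, -0.243, 0], 0],
])

```text
time_s: 49.32
ee_pos: [517.1, 256.5, 257.9]
orientation: [-0.516, 0.482, -0.481, 0.519]
contact_force: [-0.0, 0.1, -4.6]
grip_width: 47.9
```

```bash
cat > held.py <<'E'
from h import *
import sys
zt=float(sys.argv[1])   # TCP height minus plate underside
im,c,s=grab("wrist"); R,p=tool(s); cv2.imwrite("pics/held.png",im[:,:,::-1])
b=max(blobs(im,(0,0,100),(180,60,255),6000),key=cv2.contourArea); x,y,w,h=cv2.boundingRect(b); print("plate box",x,y,w,h)
H=[]
m=cv2.inRange(hsv(im),np.array((0,0,0)),np.array((180,255,95)))
for sx in(-25,25):
  for sy in(-85,85):
    e=proj(c,[p+R@np.array([sy,zt-8,sx])])[0]; x,y=int(e[0]-32),int(e[1]-28)
    cs=[k for k in cv2.findContours(m[y:y+56,x:x+64],cv2.RETR_CCOMP,cv2.CHAIN_APPROX_NONE)[0] if 250<cv2.contourArea(k)<1400]
    for k in cs:
        u=cen(k)+(x,y); q=R.T@(onz(c,[u],p[2]-zt+8)[0]-p); print("exp",e.round(1),"hole",u.round(1),cv2.contourArea(k),"tool",q.round(1))
go(575.5,18,-78)
E
python3 held.py 13
```

```text
plate box 75 95 565 269
exp [116.2 240. ] hole [127.2 239.8] 399.0 tool [-80.5   5.4  24.9]
exp [518.3 240.2] hole [510.6 240.3] 397.0 tool [81.5  4.7 25.1]
t 49.38 tcp [516.6 256.3 257. ] xaxis deg -85.87 shift [ 0.242  -0.001   0.0415] |d| 245.5
world turn 7.87 (tool y down => turn = minus)
```

>>> apply_moves([
  [[0.03, 0, 0.005], 0],
  [[0.08, 0, 0.014], -2],
  [[0.13, 0, 0.022], -4],
  [[0.18, 0, 0.031], -6],
  [[0.225, 0, 0.039], -7.9],
  [[0.241, 0, 0.0415], -7.9],
  [[0.241, 0, 0.0415], -7.9],
  [[0.241, 0.015, 0.0415], -7.9],
  [[0.241, 0.026, 0.0415], -7.9],
  [[0.241, 0.026, 0.0415], -7.9],
  [[0.241, 0.026, 0.0415], -7.9],
])

```text
time_s: 50.75
ee_pos: [575.3, 19.7, 229.9]
orientation: [-0.549, 0.446, -0.444, 0.551]
contact_force: [-0.2, 0.2, -2.7]
grip_width: 47.9
```

```bash
python3 held.py 16.5; python3 - <<'E'
from h import *
im,c,s=grab("wrist"); R,p=tool(s)
for b in blobs(im,(8,90,30),(30,255,255),15):
    print("brass",cen(b).round(1),cv2.contourArea(b),cv2.boundingRect(b),"tool@200",(R.T@(onz(c,[cen(b)],200)[0]-p)).round(1))
cv2.imwrite("pics/w9.png",im[120:420,40:600,::-1])
E
```

```text
plate box 75 148 489 216
exp [137.3 338.7] hole [140.6 352.8] 1247.5 tool [-84.7   8.8 -32.9]
exp [120.7 237.4] hole [127.  239.9] 403.0 tool [-82.6   8.9  23.8]
exp [514.5 237.7] hole [510.7 240.3] 397.5 tool [83.3  8.2 23.9]
t 50.8 tcp [575.6  19.5 230.4] xaxis deg -77.93 shift [ 0.0014 -0.     -0.0005] |d| 1.5
world turn -0.07 (tool y down => turn = minus)
brass [320.8 185.9] 1980.0 (281, 166, 81, 36) tool@200 [ 1.5 30.4 43.6]
brass [95.5 43.7] 1349.0 (61, 1, 52, 74) tool@200 [-96.1  30.9 105.7]
brass [127.2  58.4] 45.5 (117, 33, 15, 43) tool@200 [-82.8  30.9  99.6]
```

>>> apply_moves([
  [[0, 0, 0.0018], 0],
  [[0, 0.003, 0.0018], 0],
  [[0, 0.006, 0.0018], 0],
  [[0, 0.008, 0.0018], 0],
  [[0, 0.01, 0.0018], 0],
  [[0, 0.01, 0.0018], 0],
])

```text
time_s: 51.6
ee_pos: [577.4, 19.8, 220.3]
orientation: [-0.548, 0.446, -0.444, 0.551]
contact_force: [-0.6, -0.6, -3.5]
grip_width: 48.0
```

```bash
python3 held.py 16.5; python3 - <<'E'
from h import *
im,c,s=grab("wrist"); R,p=tool(s); print(s["contact_force"])
for b in blobs(im,(8,90,30),(30,255,255),15):
    print("brass",cen(b).round(1),cv2.contourArea(b),cv2.boundingRect(b))
a=[cv2.resize(im[r:r+70,q:q+80],(320,280)) for r,q in((205,88),(205,470),(300,100),(300,458))]
cv2.imwrite("pics/w10.png",cv2.vconcat([cv2.hconcat(a[:2]),cv2.hconcat(a[2:])])[:,:,::-1])
E
```

```text
plate box 75 151 489 213
exp [137.3 338.7] hole [140.4 353.3] 1211.0 tool [-84.8   8.8 -33.2]
exp [498.  339.1] hole [495.3 353.5] 1369.0 tool [ 84.7   8.1 -32.6]
exp [120.7 237.4] hole [125.5 240.5] 320.0 tool [-83.3   8.9  23.5]
t 51.65 tcp [577.5  19.7 220.5] xaxis deg -77.94 shift [ 0.0013 -0.     -0.0023] |d| 2.7
world turn -0.06 (tool y down => turn = minus)
[-0.51013943 -0.15328835 -3.65293441]
brass [320.7 187.3] 1752.0 (282, 169, 80, 33)
brass [88.5 43.8] 1488.0 (54, 0, 53, 76)
brass [507.9 236.4] 107.0 (500, 229, 15, 13)
brass [131.8 236.2] 54.0 (128, 230, 11, 12)
brass [122.3  55.9] 47.0 (111, 29, 15, 48)
brass [494.2 335.6] 42.0 (488, 332, 11, 8)
brass [145.9 335.4] 25.5 (143, 332, 7, 7)
```

View pics/w10.png

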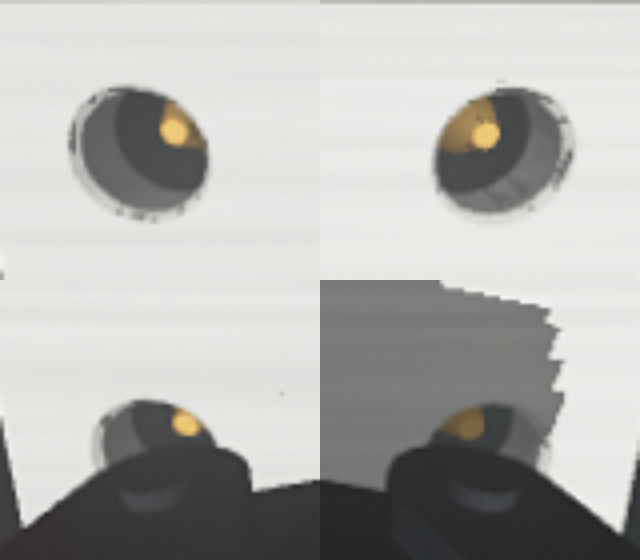

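All four pin tips are inside their holes, about 0.8 mm off in tool x. Correct and lower.

>>> apply_moves([
  [[0.0008, 0.0, 0], 0],
  [[0.0008, 0.004, 0], 0],
  [[0.0008, 0.008, 0], 0],
  [[0.0008, 0.012, 0], 0],
  [[0.0008, 0.016, 0], 0],
  [[0.0008, 0.02, 0], 0],
  [[0.0008, 0.023, 0], 0],
  [[0.0008, 0.023, 0], 0],
])

```text
time_s: 52.7
ee_pos: [577.5, 19.1, 197.2]
orientation: [-0.548, 0.446, -0.444, 0.551]
contact_force: [-0.1, 0.6, -3.3]
grip_width: 48.3
```

>>> apply_moves([
  [[0, 0.001, 0], 0],
  [[0, 0.002, 0], 0],
  [[0, 0.003, 0], 0],
  [[0, 0.004, 0], 0],
  [[0, 0.004, 0], 0],
])

```text
time_s: 53.32
ee_pos: [577.5, 19.1, 193.1]
orientation: [-0.549, 0.446, -0.444, 0.551]
contact_force: [-0.1, 0.2, -3.6]
grip_width: 48.3
```

>>> apply_moves([
  [[0, 0.0007, 0], 0],
  [[0, 0.0014, 0], 0],
  [[0, 0.002, 0], 0],
  [[0, 0.002, 0], 0],
])

```text
time_s: 53.82
ee_pos: [577.6, 19.1, 192.4]
orientation: [-0.548, 0.446, -0.444, 0.551]
contact_force: [-4.1, -0.7, 5.2]
grip_width: 48.2
```

>>> apply_moves([
  [[0, 0, 0], 0],
  [[0, 0, 0], 0],
  [[0, 0, 0], 0],
  [[0, 0, 0], 0],
  [[0, -0.02, 0], 0],
  [[0, -0.06, 0], 0],
  [[0, -0.11, 0], 0],
  [[0, -0.14, 0], 0],
  [[0, -0.14, 0], 0],
  [[0, -0.14, 0], 0],
], fingers=1)

```text
time_s: 55.08
ee_pos: [577.2, 18.5, 332.2]
orientation: [-0.549, 0.446, -0.444, 0.551]
contact_force: [0.4, 0.8, -0.6]
grip_width: 85.2
```

```bash
python3 - <<'E'
from h import *
a=np.radians(-78); ey=np.array([np.cos(a),np.sin(a),0]); ex=np.array([-ey[1],ey[0],0]); o=np.array([575.6,18.2,0])
s=ctrl.observe(); print(s["time_s"],s["ee_pos"].round(1),s["contact_force"].round(1),s["grip_width"])
for n in("wrist","side"):
    im,c,_=grab(n)
    C=[o+i*42*ex+j*103*ey+[0,0,184] for i,j in((-1,-1),(1,-1),(1,1),(-1,1))]
    print(n,"cover top corners exp",proj(c,C).round(0).tolist())
    bs=[b for b in blobs(im,(0,0,140),(180,50,255),400)]
    b=min(bs,key=lambda b:np.linalg.norm(cen(b)-proj(c,[o+[0,0,184]])[0])); r=cv2.minAreaRect(b); print("  seen",cv2.boxPoints(r).round(0).tolist(),cv2.contourArea(b))
    if n=="wrist":
        q=onz(c,cv2.boxPoints(r),184); e=q[1]-q[0],q[2]-q[1]; l=max(e,key=np.linalg.norm); print("  at",q.mean(0).round(1),[np.linalg.norm(k).round(1) for k in e],np.degrees(np.arctan2(l[1],l[0])).round(2))
    for b in blobs(im,(0,130,60),(5,255,255),60): print("  red",cen(b).round(1),cv2.contourArea(b),"exp",proj(c,[o+[0,0,206]])[0].round(1))
    print("  orange",[cv2.boundingRect(b) for b in blobs(im,(6,110,40),(30,255,255),100)],"stack knob exp",proj(c,[o+[0,0,135]]).round(0), "top cup mouth",proj(c,[o+[0,0,69]]).round(0))
E
```

```text
55.075 [577.2  18.5 332.2] [ 0.4  0.8 -0.6] 85.18783333347403
wrist cover top corners exp [[197.0, 266.0], [187.0, 166.0], [451.0, 166.0], [441.0, 267.0]]
  seen [[187.0, 166.0], [450.0, 166.0], [450.0, 267.0], [187.0, 267.0]] 16192.5
  at [575.3  18.5 184. ] [np.float64(205.3), np.float64(84.8)] -77.89
  red [372.5  13.8] 3521.5 exp [318.6 225.3]
  red [102.8 350.5] 342.5 exp [318.6 225.3]
  red [294.2 218.4] 274.0 exp [318.6 225.3]
  red [330.2 235.7] 262.5 exp [318.6 225.3]
  orange [(123, 33, 35, 53), (301, 158, 36, 8)] stack knob exp [[319. 205.]] top cup mouth [[319. 193.]]
side cover top corners exp [[278.0, 189.0], [238.0, 182.0], [282.0, 141.0], [318.0, 146.0]]
  seen [[197.0, 234.0], [248.0, 74.0], [345.0, 105.0], [294.0, 265.0]] 4622.0
  red [588.7 128.4] 3609.0 exp [279.7 153.5]
  red [199.2 201.3] 2822.5 exp [279.7 153.5]
  red [512.9 115.2] 2143.5 exp [279.7 153.5]
  red [381.4  74.7] 1637.5 exp [279.7 153.5]
  red [337.3 348.7] 393.5 exp [279.7 153.5]
  red [595.1 340.8] 367.5 exp [279.7 153.5]
  red [572.9 317.1] 209.0 exp [279.7 153.5]
  red [506.  328.2] 206.0 exp [279.7 153.5]
  red [278.9 158.8] 198.5 exp [279.7 153.5]
  orange [(410, 53, 101, 42), (278, 183, 22, 56), (162, 254, 28, 16), (265, 194, 7, 43)] stack knob exp [[281. 185.]] top cup mouth [[283. 212.]]
```

```bash
python3 -c "
from plant import ctrl
print(ctrl.sign_off())"
```

```text
the job is handed in; nothing more can be done
None
```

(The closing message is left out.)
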